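# Start the hold-down screw in the threaded boss

## Robot

A 7-joint arm with a two-finger parallel gripper is mounted at the origin on a cart in front of the work surface, level with it; the furniture and walls round the work are solid. World frame = base frame: x ahead of the robot, y to its left, z up, the work surface at z = 0. Lengths are in m, angles in rad, forces in N, time in s.
With the tool pointing down it reaches from about 0.425 to 0.925 m from the base axis. Payload 6.8 kg.
Tool frame: the origin (TCP) lies at the very end of the fingers, on their centre line; the grasp point (between the pads) lies 19 mm behind it (tcp_to_grasp is the distance from the TCP to the grasp point, in m); z points along the fingers, y is the direction in which the jaws open and shut (so a half turn about z gives the same grasp; the last joint's range is limited). The gripper opens to 85 mm and grips with 20 to 120 N. Pads are 22 mm wide; open, the fingers measure 114 mm over their backs; the gripper's body (76 mm by 85 mm) begins 54 mm behind the grasp point. The pads swing forward as they close: fully open they stand 13 mm farther back than shut.
Start: joints at [1.124, 0.477, 0.022, 1.555, -0.011, 1.109, -0.083], TCP at [0.224, -0.637, 0.231] pointing down, gripper open.
Joint ranges: [-2.96, 2.96], [-0.34, 2.1], [-1.41, 1.46], [0.24, 2.44], [-1.37, 4.51], [0.17, 1.92], [-2.96, 2.96]. Speed limits (rad/s): [2.39, 2.39, 3.14, 3.14, 3.14, 3.14, 3.14].

## Interface

Orientations are given as a unit quaternion [w, x, y, z].
In Python, from station import * gives the robot as it stands.
- The arm moves only by the tool apply_moves, never from a script. Its argument "increments" is one flat list of numbers, 5 for each row, row after row: the finger opening in mm, from 0 to 85.4, then the shift along the tool's x, y, z in mm, then the turn about the tool's z in degrees. In form: [claw, tx, ty, tz, roll, claw, tx, ty, tz, roll, ...]. A call has 1 to 12 rows; each row shifts and turns the pose as measured when the row begins, along the tool's axes as they then stand; what a row does not reach is not made up. A row lasts 1/8 s, in which the tool goes at most 62.5 mm and 10.7 degrees, less where a joint would pass 70% of its speed; a pose out of reach is approached as far as the arm can. A call with a gripper value outside its range is refused whole. The fingers move at their own pace and stop on an object; "squeeze" is the grip in N (left out, the last holds). Time passes only in rows, so rows that do not move let the fingers close. It gives the time, the measured TCP pose, the force and the opening at its end, in the units of the state.
- get_obs(): the state, without advancing time (a new reading comes with each control period).
- read_camera(name): name is "side" or "top" or "wrist"; returns (picture, depth): 384x512x3 uint8, blue, green, red; 384x512 float32, m along the optical axis (not along the pixel's ray), 0 where there is no reading.
- get_calibration(name): a dict with "mtx" (3x3 intrinsics, pixels), "camera_from_world" (4x4, takes a point from world to camera coordinates); the wrist camera has in their place "T_tool_cam" (4x4, takes a point from camera to tool coordinates, whose origin is the TCP and whose axes are the flange's). Camera axes: x right, y down, z forward; pixel columns grow to the right and rows downward; lengths in m; the calibration is good to about 2 mm. The wrist camera is an equidistant fisheye: a pixel r from the principal point sees the ray r / f radians off the axis. A picture is of the moment at which its call begins: read the wrist's pose just before it. get_calibration takes no time and is no camera call.
- hand_in(): hands the job in, once; it reports no verdict.
Trained networks look in the newest picture that a camera, given by its name, has taken for a name from the list of things; names that differ only in an ending like _2 or _b are one class to them, and where a whole thing is asked for, a point or a joint stands for the part that bears it (a point fixed in the world has none). Each returns a list of dicts, best first, with "p" (0 to 1); they miss things now and then, are a little off and sometimes report something else, mostly with a low value. They report only what shows in the picture. A call takes as long as a camera call. They do not tell look-alikes from the thing itself.
- outline_of(camera, thing): "pixels" (384x512 bool, what is visible of it) and "extent" ([centre column, centre row, width, height] in pixels, round what is visible of it).
The state is a dict: "t": time; "q": joint angles; "joint_vel": joint speeds; "joint_torque": joint torques, N m; "eef_pos": TCP position; "tool_rot": TCP orientation; "contact_force": force on the tool from outside, world axes, zero at the start; "torque": the same for the moment, N m; "gripper_width": opening from 0.0 (shut) to 1.0 (fully open).
Only numpy, scipy, OpenCV 4.12 (cv2) and the standard library are available. Lean on these libraries where they do the work, as an engineer would, in place of code of your own. Each camera call takes 0.05 s, during which the arm holds its last target.

## Task

Lift the knurled hold-down screw up over the tips of its forked hook and away, and set it upright into the threaded boss so that the lug on its shank rests on the boss's inner face, not over the gap. Turn it backward (counter-clockwise from above) until you feel its lug reach the gap and drop, let it drop fully, then turn it forward (clockwise) one turn. Finish while still gripping the knob with the screw started and upright in the boss, and leave the tools and parts round about where they lie.

Things in the scene. Friction and masses are not known exactly. Their poses are not given: they have to be found in the camera images.
- screw_knob (a point): Centre of the knurled steel knob (30 mm across, 22 mm high) of the loose 160 g screw. Grip it at any yaw, with 30 N or more. z: the screw's axis, up; x: the side of its lug, as the light line on the knob's top shows. Below the knob: 19 mm neck 16 mm high, then a flange 34 mm across, 4 mm thick, its underside 31 mm below this point.
- screw_tip (a point): Chamfered lower end of the screw's shank, on its axis, 109 mm below the knob's centre; the shank is 16 mm thick. Same axes as screw_knob. Let go in the boss, the screw stays there without turning, leaning up to 6 degrees.
- screw_lug (a point): Underside of the lug (thread start), a round stub 4 mm thick that sticks out of the shank to 12.5 mm from the axis. This point is 12 mm from the axis along the screw's x, 34 mm above its tip, 75 mm below the knob's centre. Same axes as screw_knob.
- boss_face (a point): Centre of the ring-shaped inner face of the boss, a fixed steel socket, 72 mm above the bench. z up the boss's axis; +x to the edge of the gap. The face is solid for 300 degrees clockwise from +x and open (the gap) for 60 degrees counter-clockwise of +x. To rest on the face the lug should point 40 to 270 degrees clockwise of +x. Bore 18 mm for the 16 mm shank.
- boss_rim (a point): Centre of the boss's open top, 79 mm above the bench, 7 mm above the face: mouth 27 mm wide, outside 45 mm, on a 92 x 78 mm foot plate 10 mm thick. A stop peg 6.5 mm high on the face at the counter-clockwise end of the gap stops the lug, so that the gap is reached only by turning backward.
- boss_gap (a point): Middle of the gap's floor, 12 mm from the axis, 30 degrees counter-clockwise of the boss's +x, 8.5 mm below the face: the lug drops this far once it is turned back past +x and the screw is free to sink. From here a groove runs clockwise under the face, down 10 mm a turn for 1.5 turns, with 1.5 mm vertical play; the hand must follow it down, 1.6 mm a radian.
- hook_seat (a point): Where the screw hangs on the fixed hook stand: midway between two level prongs (6 mm thick, 20 mm apart inside) at the height of their tops, 130 mm above the bench. The flange lies on the prongs, the shank hangs between. The fork is open along this point's -x; the post, no higher than the prongs, stands 40 mm off on the +x side.
- hook_tip (a point): Midway between the prongs' upturned tips, 35 mm along -x from the seat, tips 8 mm higher than the prongs. Lift the screw 12 mm or more, then draw it out along -x by 70 mm or more (straight up, its lug would catch on the prongs). Axes as hook_seat.
- spanner: bystander: ring and open-ended spanner, 27 x 156 x 8 mm, lying loose; origin under its middle
- bolt: bystander: M12 bolt standing on its head, 19 x 22 x 43 mm; origin under its middle
- side_cutter: bystander: side-cutting pliers, 49 x 127 x 11 mm, lying loose; origin under its middle
- collar: bystander: dark spindle collar, 49 mm across, 22 mm high; origin under its middle
Mind the look-alikes: they are no part of the job. Leave any red look-alike of the part that bears screw_knob alone.

How it is judged:
On the way, in this order (a step that is already met when the one before it is completed fails the run):
1. the screw is lifted off the hook and carried clear of it (horizontal distance between screw_knob and hook_seat above 0.055 m and height (world z) of screw_knob above 0.13 m), for 0.1 s.
2. the screw stands in the boss with its lug on the face, away from the gap (horizontal distance between screw_knob and boss_face below 0.02 m and z of screw_lug in the frame of boss_face between -0.002 and 0.002 m and x of screw_lug in the frame of boss_face below 0.0104 m), for 0.2 s.
3. still on the face, the lug is turned back to the edge of the gap (horizontal distance between screw_knob and boss_face below 0.02 m and z of screw_lug in the frame of boss_face between -0.002 and 0.002 m and x of screw_lug in the frame of boss_face above 0.0106 m), for 0.02 s.
4. the lug has dropped into the gap (horizontal distance between screw_knob and boss_face below 0.02 m and z of screw_lug in the frame of boss_face between -0.0105 and -0.0065 m and horizontal distance between screw_lug and boss_gap below 0.007 m), for 0.05 s.
At the end, for the whole second after the job is handed in: The screw is in the boss within about 75 degrees of one full turn forward from the gap: its lug 4.5 to 12.5 mm below the gap's floor and within 15 mm sideways of the gap's middle, the screw within 0.15 rad of upright, at rest (under 0.02 m/s), and still gripped by the fingers (over 3 N) (horizontal distance between screw_knob and boss_face below 0.02 m and z of screw_lug in the frame of boss_face between -0.021 and -0.013 m and horizontal distance between screw_lug and boss_gap below 0.015 m and angle between screw_knob's own z axis and vertical below 0.15 rad and contact force between the fingers and screw above 3 N and linear speed of screw below 0.02 m/s); the arm keeps its last pose, push and grip.
It fails at once if a bystander is pushed away (distance of any of spanner, bolt, side_cutter, collar from where it was at the start of the episode above 0.02 m).
It fails at once if the screw falls on the bench (height (world z) of screw_knob below 0.1 m).
It also fails if it takes over 64 s, if anything falls off the work surface, if the arm or the gripper's body presses on something with over 40 N, if the wrist force passes 120 N, or if a joint passes its speed limit or range.

## Working session

There is one attempt and no reset: what is moved stays moved. The work goes in short steps, Python scripts to look and compute and a tool call to move; the robot and the scene stay as the last step left them, time stands still between calls to the robot, and variables do not carry over. Pictures are saved under pics/ and viewed, and the job is handed in when it is done.

Besides the shell and the picture viewer there is one more tool, called after "Request:" as name(argument=value, ...) on one line, values as JSON. apply_moves: Moves the arm, as the interface text tells. Its arguments: {"type":"object","properties":{"increments":{"type":"array"},"squeeze":{"type":"number"}},"required":["increments"]}

```bash
ls; mkdir -p pics
python3 - <<'E'
from station import *
import cv2
o=get_obs(); print(o)
for c in ["side","top","wrist"]:
    p,d=read_camera(c); cv2.imwrite(f"pics/{c}0.png",p); print(c,get_calibration(c))
E
```

```text
pics
{'t': 0.0, 'q': array([ 1.12388354,  0.47781837,  0.02231367,  1.55643467, -0.0115091 ,
        1.10927071, -0.08311142]), 'joint_vel': array([-0.00075613, -0.00037519, -0.00145299,  0.00113577, -0.00010196,
        0.00045223,  0.00012999]), 'joint_torque': array([ 2.57470374e-04, -5.96448898e+01,  1.60791613e+00, -2.81187969e+01,
        1.24010921e-02,  9.42872168e-03, -3.01164960e-05]), 'eef_pos': array([ 0.22416164, -0.63608073,  0.23032003]), 'tool_rot': array([-8.77413966e-04,  9.85682138e-01,  1.68611713e-01, -2.08058881e-04]), 'contact_force': array([0.05960873, 0.12229948, 0.51581411]), 'torque': array([-0.05504026, -0.0011856 ,  0.06986393]), 'gripper_width': 1.0012918907704391}
side {'mtx': array([[466.49385541,   0.        , 251.73453389],
       [  0.        , 466.49385541, 194.6187024 ],
       [  0.        ,   0.        ,   1.        ]]), 'camera_from_world': array([[-0.82451348, -0.56565408,  0.014594  ,  0.45458987],
       [-0.22168985,  0.29919674, -0.92808131,  0.23829196],
       [ 0.52060651, -0.76845089, -0.37209151,  1.15619232],
       [ 0.        ,  0.
[... 297 characters left out ...]
0.99349631, -0.01878551, -0.11230396,  0.54523673],
       [ 0.11238292, -0.00319834, -0.99365983,  1.23589031],
       [ 0.        ,  0.        ,  0.        ,  1.        ]])}
wrist {'mtx': array([[297.31863964,   0.        , 256.67708477],
       [  0.        , 297.31863964, 188.12209321],
       [  0.        ,   0.        ,   1.        ]]), 'T_tool_cam': array([[-3.35848082e-04, -9.54771472e-01, -2.97340417e-01,
         7.43551432e-02],
       [ 9.99999747e-01, -1.34306291e-04, -6.98244066e-04,
        -6.92610428e-05],
       [ 6.26728826e-04, -2.97340577e-01,  9.54771276e-01,
        -1.42308378e-01],
       [ 0.00000000e+00,  0.00000000e+00,  0.00000000e+00,
         1.00000000e+00]])}
```

View pics/side0.png

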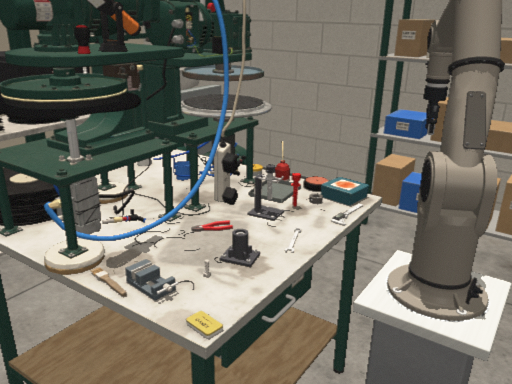

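View pics/top0.png

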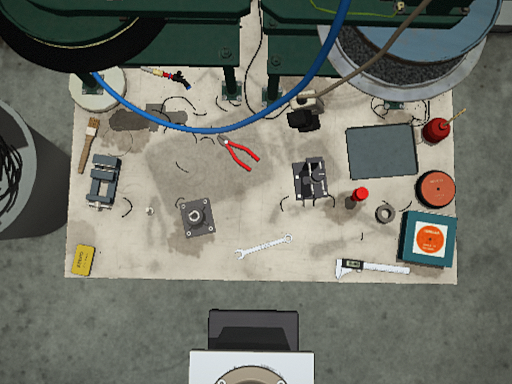

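View pics/wrist0.png

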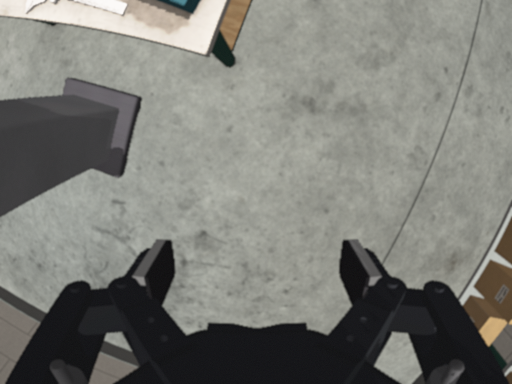

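Top view: the boss is at about (195,217) and the hook stand with the dark screw at about (311,178). The red look-alike stands at (360,195), the spanner at (264,246), pliers at (240,153), collar at (384,213), and bolt at (150,211). I'll enlarge to confirm.

```bash
python3 - <<'E'
import cv2,numpy as np
t=cv2.imread('pics/top0.png'); s=cv2.imread('pics/side0.png')
a=cv2.resize(t[145:215,275:375],(600,420),interpolation=cv2.INTER_CUBIC)
b=cv2.resize(t[190:245,165:225],(458,420),interpolation=cv2.INTER_CUBIC)[:, :]
cv2.imwrite('pics/c1.png',a); cv2.imwrite('pics/c2.png',b)
cv2.imwrite('pics/c3.png',cv2.resize(s[150:280,190:330],(646,600),interpolation=cv2.INTER_CUBIC))
E
python3 - <<'E'
import sys; sys.path.insert(0,'.')
from station import *
import numpy as np
for c in ["top","side"]:
    for n in ["screw_knob","boss_face","hook_seat","spanner","bolt","side_cutter","collar"]:
        try:
            r=outline_of(c,n); print(c,n,[(round(x['p'],2),np.round(x['extent'])) for x in r][:4])
        except Exception as e: print(c,n,e)
print(get_obs()['t'])
E
```

```text
top screw_knob [(0.5, array([316., 178.,  18.,  16.])), (0.45, array([359., 193.,  19.,  12.]))]
top boss_face [(0.79, array([196., 217.,  36.,  41.]))]
top hook_seat [(0.73, array([311., 180.,  34.,  41.]))]
top spanner [(0.58, array([264., 248.,  60.,  25.]))]
top bolt [(0.61, array([151., 212.,  10.,   7.])), (0.38, array([199., 219.,  37.,  41.]))]
top side_cutter [(0.56, array([240., 154.,  39.,  36.]))]
top collar [(0.78, array([388., 213.,  17.,  16.]))]
side screw_knob [(0.67, array([269., 183.,  10.,  41.])), (0.52, array([297., 187.,   8.,  29.]))]
side boss_face [(0.89, array([242., 249.,  38.,  41.]))]
side hook_seat [(0.9, array([266., 198.,  31.,  46.]))]
side spanner [(0.59, array([293., 240.,  20.,  19.]))]
side bolt [(0.63, array([210., 268.,   9.,  16.]))]
side side_cutter [(0.82, array([212., 224.,  41.,  11.]))]
side collar [(0.46, array([317., 198.,  13.,   9.]))]
0.85
```

View pics/c1.png

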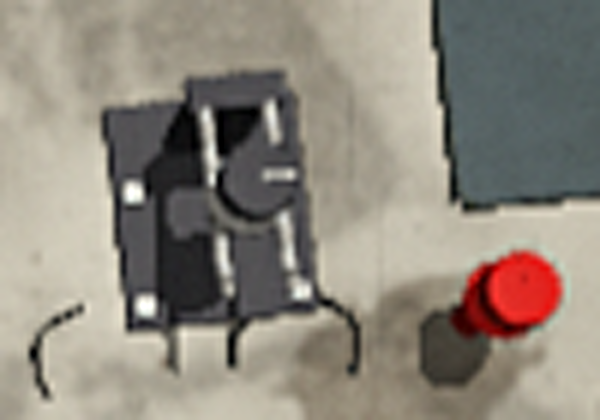

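View pics/c2.png

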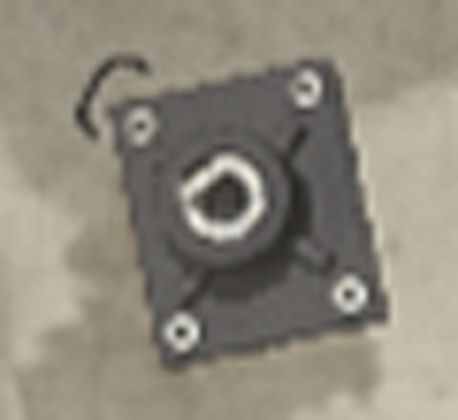

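View pics/c3.png

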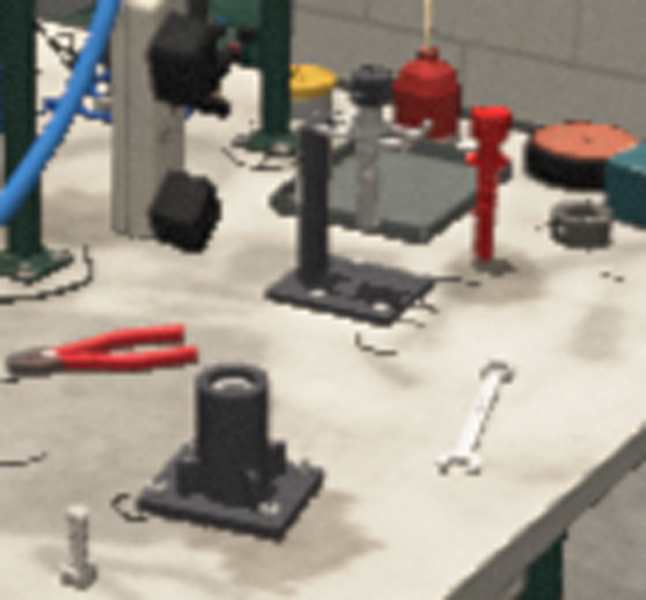

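The dark knob on the fork at top pixel (318,176) is the screw; the red part at (360,195) is free-standing and red, so it is the look-alike. The light line points right in the image (about world −y).

```bash
cat > h.py <<'E'
import numpy as np, cv2
from station import *
from scipy.spatial.transform import Rotation as R
def proj_plane(c,uv,z):
    k=get_calibration(c); M=np.linalg.inv(k['mtx']); T=np.linalg.inv(k['camera_from_world'])
    d=T[:3,:3]@(M@np.array([uv[0],uv[1],1.])); o=T[:3,3]
    return o+d*(z-o[2])/d[2]
def pix(c,P):
    k=get_calibration(c); p=k['camera_from_world'][:3,:3]@P+k['camera_from_world'][:3,3]
    q=k['mtx']@p; return q[:2]/q[2]
def rot(o): 
    q=o['tool_rot']; return R.from_quat([q[1],q[2],q[3],q[0]]).as_matrix()
def wray(o,uv):
    k=get_calibration('wrist');m=k['mtx'];T=k['T_tool_cam']
    d=np.array([(uv[0]-m[0,2])/m[0,0],(uv[1]-m[1,2])/m[1,1]]);r=np.hypot(*d)
    v=np.array([d[0]/r*np.sin(r),d[1]/r*np.sin(r),np.cos(r)]) if r>0 else np.array([0,0,1.])
    Rt=rot(o); return o['eef_pos']+Rt@T[:3,3], Rt@T[:3,:3]@v
def wplane(o,uv,z):
    a,d=wray(o,uv); return a+d*(z-a[2])/d[2]
def wpix(o,P):
    k=get_calibration('wrist');m=k['mtx'];T=k['T_tool_cam'];Rt=rot(o)
    p=Rt.T@(P-o['eef_pos']); p=T[:3,:3].T@(p-T[:3,3])
    th=np.arctan2(np.hypot(p[0],p[1]),p[2]); n=np.hypot(p[0],p[1])
    return np.array([m[0,2]+m[0,0]*th*p[0]/n, m[1,2]+m[1,1]*th*p[1]/n])
E
python3 - <<'E'
from h import *
c1=lambda u,v:(275+u/6,145+v/6)
c2=lambda u,v:(165+u*60/458,190+v*55/420)
f=lambda p:np.round(p,4)
print('knob',f(proj_plane('top',c1(258,182),.172)))
print('line',f(proj_plane('top',c1(262,176),.172)),f(proj_plane('top',c1(297,174),.172)))
for uv in [(205,105),(230,290),(270,100),(300,290)]: print('prong',f(proj_plane('top',c1(*uv),.132)))
print('boss',f(proj_plane('top',c2(225,197),.075)))
for uv in [(140,125),(305,88),(182,332),(349,294)]: print('bolt',f(proj_plane('top',c2(*uv),.012)))
for n,uv,z in [('spanner',(264,248),0.008),('bolt',(151,212),.04),('cutter',(240,154),.01),('collar',(384,213),.02),('red',c1(520,290),.17),('redside',(.0,.0),0)]: print(n,f(proj_plane('top',uv,z)))
o=get_obs();print(rot(o).round(3))
E
```

```text
knob [ 0.5801 -0.1465  0.172 ]
line [ 0.5825 -0.1481  0.172 ] [ 0.5835 -0.1615  0.172 ]
prong [ 0.6171 -0.1303  0.132 ]
prong [ 0.543  -0.1407  0.132 ]
prong [ 0.6196 -0.1562  0.132 ]
prong [ 0.5435 -0.1684  0.132 ]
boss [0.4883 0.1467 0.075 ]
bolt [0.5168 0.1845 0.012 ]
bolt [0.5306 0.1286 0.012 ]
bolt [0.4466 0.1678 0.012 ]
bolt [0.4605 0.1115 0.012 ]
spanner [ 0.4127 -0.0278  0.008 ]
bolt [0.4984 0.2621 0.04  ]
cutter [0.6589 0.0399 0.01  ]
collar [ 0.5086 -0.3374  0.02  ]
red [ 0.5405 -0.2474  0.17  ]
redside [1.0797 0.7119 0.    ]
[[ 0.943  0.332  0.   ]
 [ 0.332 -0.943 -0.   ]
 [ 0.     0.    -1.   ]]
```

Request:
apply_moves(increments=[85,42,-30,-3,0,85,42,-30,-3,0,85,42,-30,-3,0,85,42,-30,-3,0,85,42,-30,-3,0,85,42,-30,-3,0,85,42,-30,-3,0,85,42,-30,-3,0], squeeze=60)

```text
t: 1.85
eef_pos: [0.4661, -0.2939, 0.2559]
tool_rot: [0.002, 0.987, 0.164, 0.0]
contact_force: [1.1, -1.1, -0.0]
gripper_width: 0.993
```

Request:
apply_moves(increments=[85,21,-50,0,0,85,21,-50,0,0,85,21,-50,0,0,85,21,-50,0,0,85,21,-50,0,0,85,21,-50,0,0,85,21,-50,0,0,85,21,-50,0,0,85,0,0,0,0])

```text
t: 2.98
eef_pos: [0.498, 0.1577, 0.2571]
tool_rot: [0.002, 0.986, 0.167, 0.005]
contact_force: [0.8, -0.4, 0.5]
gripper_width: 0.998
```

Run:
```python
from h import *
o=get_obs(); p,d=read_camera('wrist'); cv2.imwrite('pics/w1.png',p); np.savez('w1.npz',p=p,d=d)
print(o['eef_pos'],o['tool_rot'],o['q'].round(3),o['t'])
print(wpix(o,np.array([.4883,.1467,.079])))
```

```text
[0.49803094 0.15773227 0.25714089] [0.00231468 0.9859148  0.16716569 0.00472114] [-0.03   0.231 -0.465  1.868  0.126  1.062 -1.78 ] 2.975
[262.40654464 178.65729485]
```

View pics/w1.png

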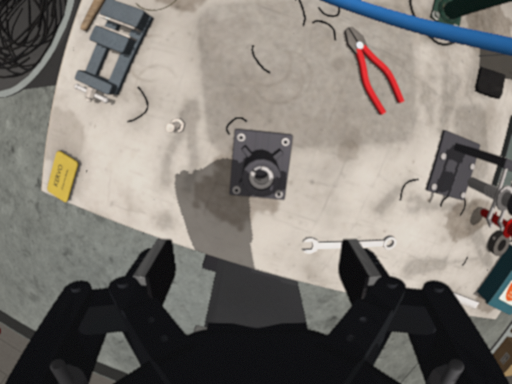

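Request:
apply_moves(increments=[85,-12,7,42,0,85,0,0,42,0,85,0,0,42,0,85,0,0,0,0])

```text
t: 3.52
eef_pos: [0.4924, 0.1372, 0.1292]
tool_rot: [0.005, 0.987, 0.162, 0.006]
contact_force: [-0.3, -0.3, 0.8]
gripper_width: 0.994
```

Run:
```python
from h import *
o=get_obs(); p,d=read_camera('wrist'); cv2.imwrite('pics/w2.png',p); np.savez('w2.npz',p=p,d=d,pos=o['eef_pos'],q=o['tool_rot'])
print(o['eef_pos'],o['tool_rot'],o['q'].round(3),o['t'])
u=wpix(o,np.array([.4883,.1467,.079]));print(u)
u=np.round(u).astype(int);c=p[u[1]-50:u[1]+50,u[0]-50:u[0]+50];cv2.imwrite('pics/w2c.png',cv2.resize(c,(600,600),interpolation=cv2.INTER_CUBIC))
```

```text
[0.49243665 0.1371936  0.12916122] [0.00480579 0.98682042 0.16163954 0.00591778] [-0.049  0.368 -0.424  2.023  0.229  0.786 -1.856] 3.525
[241.28323017 209.86953625]
```

View pics/w2c.png

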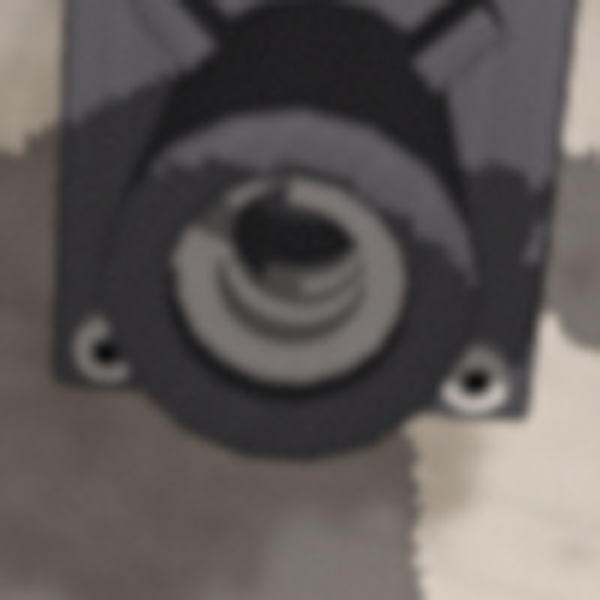

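```bash
cat > rect.py <<'E'
from h import *
def rectify(o,p,cx,cy,z,half=.03,n=600):
    # image: up = world +x, left = world +y
    mx=np.zeros((n,n),np.float32);my=mx.copy()
    for i in range(n):
        for j in range(n):
            P=np.array([cx+half*(1-2*i/n),cy+half*(1-2*j/n),z]); mx[i,j],my[i,j]=wpix(o,P)
    return cv2.remap(p,mx,my,cv2.INTER_CUBIC)
E
python3 - <<'E'
from rect import *
w=np.load('w2.npz');o=dict(eef_pos=w['pos'],tool_rot=w['q'])
for z in (.072,.079):
    im=rectify(o,w['p'],.4883,.1467,z); cv2.putText(im,str(z),(5,20),0,.6,(0,255,0),1); cv2.imwrite(f'pics/r{z}.png',im)
E
```

```text
Traceback (most recent call last):
  File "rect.py", line 7, in rectify
    P=np.array([cx+half*(1-2*i/n),cy+half*(1-2*j/n),z]); mx[i,j],my[i,j]=wpix(o,P)
                                                                         ~~~~^^^^^
  File "h.py", line 21, in wpix
    k=get_calibration('wrist');m=k['mtx'];T=k['T_tool_cam'];Rt=rot(o)
ValueError: time passes only in moves, steps and waits
```

Too many calibration calls; I'll cache them.

```bash
sed -i 's/^def proj_plane/from functools import lru_cache\nfrom station import get_calibration as _gc\n@lru_cache(None)\ndef get_calibration(n): return _gc(n)\ndef proj_plane/' h.py
python3 - <<'E'
from rect import *
w=np.load('w2.npz');o=dict(eef_pos=w['pos'],tool_rot=w['q'])
for z in (.072,.079):
    im=rectify(o,w['p'],.4883,.1467,z,n=400); cv2.putText(im,str(z),(5,20),0,.6,(0,255,0),1); cv2.imwrite(f'pics/r{z}.png',im)
E
```

```text
(no output)
```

View pics/r0.072.png

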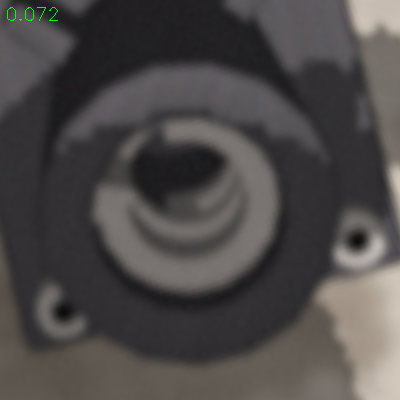

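View pics/r0.079.png

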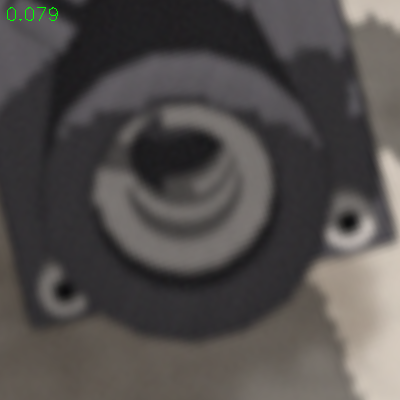

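Run:
```python
from rect import *
w=np.load('w2.npz');o=dict(eef_pos=w['pos'],tool_rot=w['q'])
im=rectify(o,w['p'],.4885,.1487,.072,half=.017,n=600)
im=np.clip(255*(im/255.)**.55,0,255).astype(np.uint8)
c=(300,300)
for a in range(0,360,30):
    t=np.deg2rad(a); e=(int(300-290*np.sin(t)),int(300-290*np.cos(t))); s=(int(300-260*np.sin(t)),int(300-260*np.cos(t)))
    cv2.line(im,s,e,(0,255,0),1); cv2.putText(im,str(a),s,0,.5,(0,255,255),1)
cv2.imwrite('pics/r3.png',im)
```

```text
(no output)
```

View pics/r3.png

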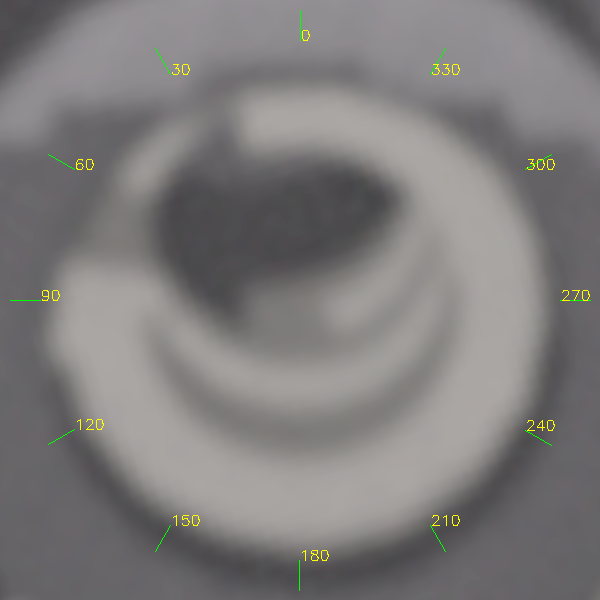

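Request:
apply_moves(increments=[85,0,0,-55,-10.6,85,0,0,-55,-10.6,85,0,0,-15,-10.6,85,0,0,0,-10.6,85,0,0,0,-10.6,85,0,0,0,-10.6,85,0,0,0,-10.6,85,0,0,0,-10.6,85,0,0,0,-10.6,85,0,0,0,-10.6,85,0,0,0,-10.6,85,0,0,0,-10.6])

```text
t: 5.08
eef_pos: [0.5011, 0.1357, 0.292]
tool_rot: [0.029, 0.279, 0.96, 0.005]
contact_force: [-0.5, -0.5, 0.2]
gripper_width: 0.997
```

```bash
cat >> h.py <<'E'
def yaw(o): 
    r=rot(o); return np.rad2deg(np.arctan2(r[1,0],r[0,0]))
def to(o,P):
    return (rot(o).T@(np.array(P)-o['eef_pos'])*1000).round(1)
def st():
    o=get_obs(); print('t',round(o['t'],3),'pos',o['eef_pos'].round(4),'yaw',round(yaw(o),1),'tilt',np.rad2deg(np.arccos(-rot(o)[2,2])).round(2),'q',o['q'].round(2),'F',o['contact_force'].round(1),'T',o['torque'].round(2),'w',round(o['gripper_width'],3)); return o
E
python3 -c "
from h import *
o=st(); print(to(o,[.58,-.148,.245]))"
```

```text
t 5.075 pos [0.5011 0.1357 0.292 ] yaw 147.6 tilt 3.35 q [ 0.31  0.22 -0.81  1.85  0.21  1.11  0.43] F [-0.5 -0.5  0.2] T [-0.02  0.03  0.03] w 0.997
[-215.8 -198.7   53.3]
```

```bash
python3 -c "
from h import *
for i in range(3):
    o=st(); print(rot(o)[:,2].round(4),o['joint_vel'].round(3)); read_camera('top')
st()"
```

```text
t 5.075 pos [0.5011 0.1357 0.292 ] yaw 147.6 tilt 3.35 q [ 0.31  0.22 -0.81  1.85  0.21  1.11  0.43] F [-0.5 -0.5  0.2] T [-0.02  0.03  0.03] w 0.997
[ 0.0582 -0.0062 -0.9983] [ 0.194  0.015 -0.223 -0.028  0.068  0.035  1.44 ]
t 5.125 pos [0.5013 0.1357 0.2923] yaw 148.0 tilt 3.39 q [ 0.31  0.22 -0.81  1.85  0.21  1.11  0.43] F [1.1 0.2 0.8] T [ 0.03  0.08 -0.03] w 0.996
[ 0.0588 -0.0061 -0.9983] [-0.02   0.004  0.022  0.005 -0.01  -0.013 -0.301]
t 5.175 pos [0.5012 0.1357 0.2919] yaw 147.3 tilt 3.36 q [ 0.31  0.22 -0.81  1.85  0.21  1.1   0.42] F [ 0.4  0.  -0. ] T [-0.06  0.03 -0.02] w 0.994
[ 0.0583 -0.0059 -0.9983] [-0.017  0.008  0.017  0.012 -0.004 -0.009 -0.156]
t 5.225 pos [0.5011 0.1357 0.2914] yaw 147.1 tilt 3.32 q [ 0.31  0.22 -0.81  1.85  0.21  1.1   0.42] F [-0.1  0.8  0.3] T [-0.01  0.05  0.  ] w 0.997
```

Request:
apply_moves(increments=[85,-31,-28,4,0,85,-31,-28,4,0,85,-31,-28,4,0,85,-31,-28,4,0,85,-31,-28,4,0,85,-31,-28,4,0,85,0,0,0,0])

```text
t: 6.1
eef_pos: [0.568, -0.1159, 0.2803]
tool_rot: [0.034, 0.298, 0.954, 0.006]
contact_force: [-0.2, 0.8, -0.3]
gripper_width: 0.99
```

```bash
python3 -c "
from h import *
o=st(); print(rot(o)[:,2].round(4)); print(to(o,[.58,-.148,.245]))
p,d=read_camera('wrist'); cv2.imwrite('pics/w3.png',p)
np.savez('w3.npz',p=p,d=d,pos=o['eef_pos'],q=o['tool_rot'])
print(wpix(o,np.array([.58,-.148,.172])))"
```

```text
t 6.1 pos [ 0.568  -0.1159  0.2803] yaw 145.2 tilt 3.92 q [ 0.63  0.31 -0.66  1.75  0.22  1.09  0.87] F [-0.2  0.8 -0.3] T [0.07 0.1  0.03] w 0.99
[ 0.0678 -0.0093 -0.9977]
[-26.  -20.7  36.4]
[232.80833314 209.45044755]
```

View pics/w3.png

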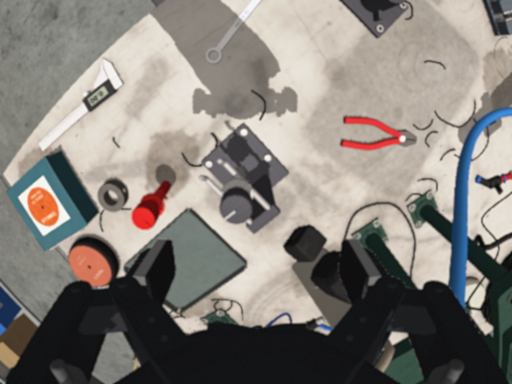

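Request:
apply_moves(increments=[85,0,0,0,10.6,85,0,0,0,10.6,85,0,0,0,10.6,85,0,0,0,10.6])

```text
t: 6.65
eef_pos: [0.5679, -0.1073, 0.2841]
tool_rot: [0.03, 0.625, 0.78, 0.02]
contact_force: [0.6, 0.0, 0.6]
gripper_width: 0.996
```

```bash
python3 -c "
from h import *
o=st(); print(rot(o)[:,2].round(4))"
```

```text
t 6.65 pos [ 0.5679 -0.1073  0.2841] yaw 102.5 tilt 4.13 q [ 0.52  0.28 -0.54  1.76  0.17  1.08  0.15] F [0.6 0.  0.6] T [0.02 0.04 0.06] w 0.996
[ 0.0717 -0.0065 -0.9974]
```

Request:
apply_moves(increments=[85,0,0,0,-5,85,0,0,0,-5,85,0,0,0,-5,85,0,0,0,-5])

```text
t: 7.15
eef_pos: [0.5678, -0.0998, 0.288]
tool_rot: [0.035, 0.477, 0.878, 0.016]
contact_force: [0.3, 0.2, -0.6]
gripper_width: 0.998
```

```bash
python3 -c "
from h import *
o=st(); print(rot(o)[:,2].round(4))"
```

```text
t 7.15 pos [ 0.5678 -0.0998  0.288 ] yaw 122.8 tilt 4.35 q [ 0.56  0.28 -0.6   1.75  0.19  1.09  0.48] F [ 0.3  0.2 -0.6] T [ 0.    0.07 -0.01] w 0.998
[ 0.0757 -0.0058 -0.9971]
```

Request:
apply_moves(increments=[85,-46,-17,25,0,85,0,0,1,10.5,85,0,0,1,10.5,85,0,0,1,10.5,85,0,0,1,10.5,85,0,0,1,10.5,85,0,0,1,10.5,85,0,0,1,10.5,85,0,0,1,10.5,85,0,0,1,10.5,85,0,0,1,10.5])

```text
t: 8.52
eef_pos: [0.5834, -0.1289, 0.2639]
tool_rot: [0.006, 0.99, 0.138, 0.044]
contact_force: [-0.1, 0.1, -1.2]
gripper_width: 0.997
```

```bash
python3 -c "
from h import *
o=st(); print(rot(o)[:,2].round(4))"
```

```text
t 8.525 pos [ 0.5834 -0.1289  0.2639] yaw 15.9 tilt 5.04 q [ 0.33  0.29 -0.25  1.76  0.07  1.01 -1.25] F [-0.1  0.1 -1.2] T [0.   0.09 0.  ] w 0.997
[ 8.780e-02  8.000e-04 -9.961e-01]
```

Request:
apply_moves(increments=[85,0,17,20,0])

```text
t: 8.65
eef_pos: [0.5913, -0.1428, 0.2461]
tool_rot: [0.006, 0.989, 0.14, 0.046]
contact_force: [0.4, 0.3, -0.8]
gripper_width: 0.993
```

```bash
python3 -c "
from h import *
for i in range(5):
    o=st(); print(rot(o)[:,2].round(4)); 
    if i<4: p,d=read_camera('wrist')
cv2.imwrite('pics/w4.png',p)
np.savez('w4.npz',p=p,d=d,pos=o['eef_pos'],q=o['tool_rot'])
r=outline_of('wrist','screw_knob'); print([(x['p'],x['extent']) for x in r])
o=st(); print(rot(o)[:,2].round(4)); 
"
```

```text
t 8.65 pos [ 0.5913 -0.1428  0.2461] yaw 16.1 tilt 5.3 q [ 0.34  0.32 -0.25  1.76  0.08  0.98 -1.22] F [ 0.4  0.3 -0.8] T [-0.03  0.09  0.03] w 0.993
[ 0.0924  0.0012 -0.9957]
t 8.7 pos [ 0.5897 -0.1467  0.2418] yaw 16.0 tilt 4.97 q [ 0.34  0.33 -0.24  1.76  0.08  0.98 -1.22] F [-0.  -2.5 -1.5] T [-0.15  0.12 -0.02] w 0.994
[ 8.670e-02  1.000e-04 -9.962e-01]
t 8.75 pos [ 0.5887 -0.1468  0.2419] yaw 16.0 tilt 4.84 q [ 0.34  0.33 -0.24  1.76  0.08  0.98 -1.22] F [-0.2 -1.4 -0.1] T [0.02 0.14 0.02] w 0.991
[ 8.440e-02  4.000e-04 -9.964e-01]
t 8.8 pos [ 0.5889 -0.1461  0.2426] yaw 16.0 tilt 4.87 q [ 0.34  0.32 -0.24  1.76  0.08  0.98 -1.22] F [ 0.5 -0.1  0.1] T [-0.02  0.13  0.03] w 0.997
[ 0.0849  0.001  -0.9964]
t 8.85 pos [ 0.5892 -0.1456  0.2433] yaw 16.0 tilt 4.93 q [ 0.34  0.32 -0.24  1.76  0.08  0.98 -1.22] F [ 0.2  0.2 -0.3] T [0.04 0.06 0.04] w 0.998
[ 0.0859  0.0012 -0.9963]
[(0.9, [254.1, 205.6, 42.1, 56.2]), (0.73, [334.9, 241.4, 30.1, 50.0]), (0.73, [47.6, 184.8, 61.7, 59.5])]
t 8.9 pos [ 0.5896 -0.1452  0.2439] yaw 16.0 tilt 4.99 q [ 0.34  0.32 -0.24  1.76  0.08  0.98 -1.22] F [-0.1 -0.1  0.4] T [0.01 0.08 0.03] w 0.999
[ 0.0869  0.0013 -0.9962]
```

View pics/w4.png

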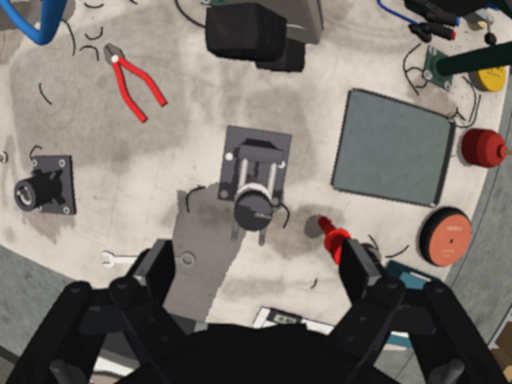

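Request:
apply_moves(increments=[85,0,0,-50,0])

```text
t: 9.02
eef_pos: [0.583, -0.1448, 0.2904]
tool_rot: [0.004, 0.989, 0.139, 0.039]
contact_force: [0.8, -0.2, 0.8]
gripper_width: 0.991
```

```bash
cat >> h.py <<'E'
def holds(n,cam='wrist'):
    for i in range(n+1):
        o=get_obs(); print(round(o['t'],3),o['eef_pos'].round(4),rot(o)[:,2].round(4))
        if i<n: p,d=read_camera(cam)
    return o
E
python3 -c "
from h import *
holds(3)"
```

```text
9.025 [ 0.583  -0.1448  0.2904] [ 0.079   0.0034 -0.9969]
9.075 [ 0.5869 -0.1454  0.3005] [ 9.310e-02  5.000e-04 -9.957e-01]
9.125 [ 0.5879 -0.1455  0.2994] [ 9.580e-02 -1.000e-04 -9.954e-01]
9.175 [ 0.5869 -0.1453  0.2971] [ 9.300e-02  3.000e-04 -9.957e-01]
```

Request:
apply_moves(increments=[85,0,0,50,0])

```text
t: 9.3
eef_pos: [0.5944, -0.1457, 0.2508]
tool_rot: [0.008, 0.989, 0.139, 0.05]
contact_force: [1.3, -0.3, -0.9]
gripper_width: 0.997
```

```bash
python3 -c "
from h import *
holds(2)"
```

```text
9.3 [ 0.5944 -0.1457  0.2508] [ 0.102  -0.0014 -0.9948]
9.35 [ 0.5897 -0.1447  0.2412] [ 0.088   0.0016 -0.9961]
9.4 [ 0.5885 -0.1446  0.2423] [ 0.0843  0.0022 -0.9964]
```

Request:
apply_moves(increments=[85,0,0,-60,0,85,0,0,60,0])

```text
t: 9.65
eef_pos: [0.5909, -0.1448, 0.2495]
tool_rot: [0.006, 0.989, 0.14, 0.045]
contact_force: [1.9, -0.8, -1.3]
gripper_width: 0.997
```

```bash
python3 -c "
from h import *
holds(2)"
```

```text
9.65 [ 0.5909 -0.1448  0.2495] [ 0.0909  0.0015 -0.9959]
9.7 [ 0.5831 -0.1434  0.2352] [ 0.0691  0.0059 -0.9976]
9.75 [ 0.5811 -0.1432  0.2355] [ 0.0634  0.0068 -0.998 ]
```

Request:
apply_moves(increments=[85,0,0,-62,0,85,0,0,58,0])

```text
t: 10.0
eef_pos: [0.5831, -0.1436, 0.2463]
tool_rot: [0.002, 0.989, 0.141, 0.035]
contact_force: [1.6, -0.6, -1.3]
gripper_width: 0.996
```

```bash
python3 -c "
from h import *
holds(2)"
```

```text
10.0 [ 0.5831 -0.1436  0.2463] [ 0.0692  0.0062 -0.9976]
10.05 [ 0.5751 -0.1421  0.2323] [ 0.0476  0.0105 -0.9988]
10.1 [ 0.5733 -0.142   0.2325] [ 0.0422  0.0114 -0.999 ]
```

Request:
apply_moves(increments=[85,0,0,-62,0,85,0,0,58,0])

```text
t: 10.35
eef_pos: [0.5753, -0.1423, 0.244]
tool_rot: [-0.002, 0.99, 0.141, 0.024]
contact_force: [0.7, -0.6, -2.0]
gripper_width: 0.998
```

```bash
python3 -c "
from h import *
holds(2)"
```

```text
10.35 [ 0.5753 -0.1423  0.244 ] [ 0.0475  0.0108 -0.9988]
10.4 [ 0.5671 -0.1409  0.2302] [ 0.026   0.0151 -0.9995]
10.45 [ 0.5654 -0.1407  0.2305] [ 0.0208  0.016  -0.9997]
```

Request:
apply_moves(increments=[85,0,0,-62,0,85,0,0,58,0])

```text
t: 10.7
eef_pos: [0.5674, -0.1412, 0.2424]
tool_rot: [-0.006, 0.99, 0.142, 0.014]
contact_force: [1.4, 0.4, -2.1]
gripper_width: 0.994
```

```bash
python3 -c "
from h import *
holds(2)"
```

```text
10.7 [ 0.5674 -0.1412  0.2424] [ 0.0258  0.0154 -0.9995]
10.75 [ 0.5592 -0.1397  0.2288] [ 0.0042  0.0197 -0.9998]
10.8 [ 0.5575 -0.1395  0.2291] [-8.000e-04  2.060e-02 -9.998e-01]
```

Run:
```python
from rect import *
o=st(); p,d=read_camera('wrist'); np.savez('w5.npz',p=p,pos=o['eef_pos'],q=o['tool_rot'])
im=rectify(o,p,.5805,-.148,.172,half=.04,n=480)
cv2.imwrite('pics/r5.png',im)
```

```text
t 10.8 pos [ 0.5575 -0.1395  0.2291] yaw 16.3 tilt 1.18 q [ 0.35  0.33 -0.25  1.79  0.07  1.04 -1.21] F [-0.5  0.7 -1.4] T [-0.03  0.03 -0.05] w 0.993
```

View pics/r5.png

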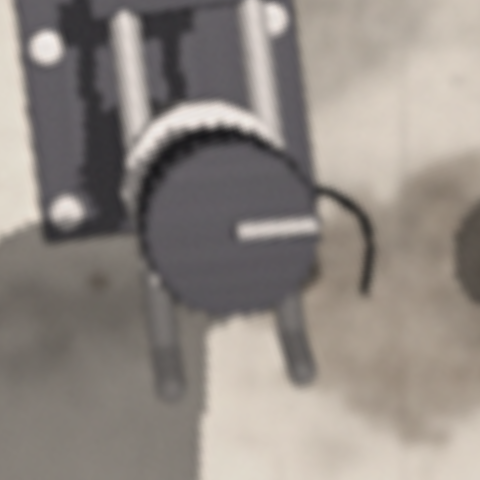

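Request:
apply_moves(increments=[85,11,7,5,0,85,11,7,10,0,85,0,0,12,0,85,0,0,8,0])

```text
t: 11.35
eef_pos: [0.5885, -0.1474, 0.1989]
tool_rot: [-0.009, 0.99, 0.142, 0.005]
contact_force: [-0.6, 0.6, -0.9]
gripper_width: 0.997
```

```bash
python3 -c "
from h import *
o=holds(1); print(to(o,[.582,-.147,.143])); st()"
```

```text
11.35 [ 0.5885 -0.1474  0.1989] [ 0.007   0.0193 -0.9998]
11.4 [ 0.5879 -0.1472  0.1979] [ 0.0056  0.0196 -0.9998]
[-6.2 -0.9 54.8]
t 11.4 pos [ 0.5879 -0.1472  0.1979] yaw 16.3 tilt 1.17 q [ 0.34  0.41 -0.24  1.75  0.09  0.99 -1.22] F [-0.2  1.  -0.3] T [-0.05  0.07 -0.01] w 0.997
```

Request:
apply_moves(increments=[85,-4,-1,14,0,85,-3,0,14,0,85,-2,0,14,0,85,-1,0,10,0])

```text
t: 11.9
eef_pos: [0.5768, -0.148, 0.1423]
tool_rot: [-0.009, 0.99, 0.142, 0.004]
contact_force: [1.2, -0.5, -0.0]
gripper_width: 0.998
```

```bash
python3 -c "
from h import *
o=holds(1); print(to(o,[.582,-.147,.143])); st()"
```

```text
11.9 [ 0.5768 -0.148   0.1423] [ 0.0049  0.0195 -0.9998]
11.95 [ 0.576  -0.1479  0.1411] [ 0.003   0.0199 -0.9998]
[ 6.1  0.8 -1.8]
t 11.95 pos [ 0.576  -0.1479  0.1411] yaw 16.3 tilt 1.15 q [ 0.34  0.46 -0.23  1.82  0.11  0.88 -1.23] F [-0.5  0.3 -1.9] T [-0.03  0.02 -0.01] w 0.994
```

Request:
apply_moves(increments=[85,6,1,-2,0,85,0,0,0,0])

```text
t: 12.2
eef_pos: [0.5829, -0.1472, 0.1434]
tool_rot: [-0.01, 0.99, 0.142, 0.003]
contact_force: [0.3, -0.6, -1.0]
gripper_width: 0.995
```

```bash
python3 -c "
from h import *
o=st(); print(to(o,[.582,-.147,.143]))
p,d=read_camera('wrist'); cv2.imwrite('pics/w6.png',p)
s,_=read_camera('side'); cv2.imwrite('pics/s6.png',cv2.resize(s[120:260,200:340],(600,600)))"
```

```text
t 12.2 pos [ 0.5829 -0.1472  0.1434] yaw 16.3 tilt 1.16 q [ 0.33  0.46 -0.23  1.8   0.11  0.89 -1.23] F [ 0.3 -0.6 -1. ] T [-0.    0.01 -0.02] w 0.995
[-0.8 -0.4  0.4]
```

View pics/w6.png

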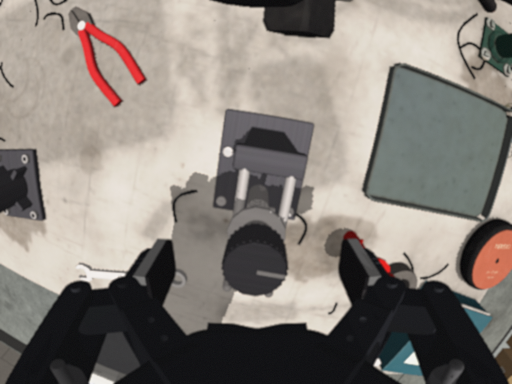

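View pics/s6.png

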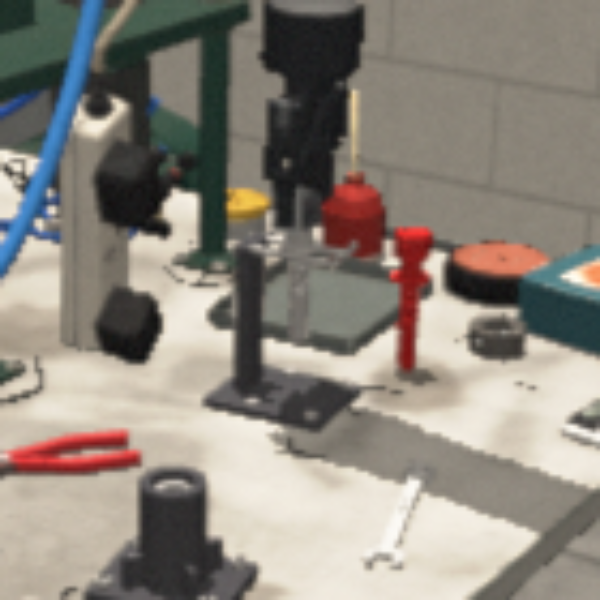

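The knob sits centred between the open fingers at wrist (255,260); side view shows the fingers round it. Closing.

Request:
apply_moves(increments=[20,0,0,0,0,20,0,0,0,0,20,0,0,0,0,20,0,0,0,0,20,0,0,0,0], squeeze=70)

```text
t: 12.92
eef_pos: [0.5828, -0.1474, 0.1444]
tool_rot: [-0.009, 0.99, 0.142, 0.004]
contact_force: [-0.3, 0.6, 0.2]
gripper_width: 0.333
```

```bash
python3 -c "
from h import *
o=st(); print(rot(o)[:,2].round(4))"
```

```text
t 12.925 pos [ 0.5828 -0.1474  0.1444] yaw 16.3 tilt 1.15 q [ 0.33  0.46 -0.23  1.8   0.11  0.89 -1.23] F [-0.3  0.6  0.2] T [-0.07 -0.02 -0.  ] w 0.333
[ 0.0046  0.0195 -0.9998]
```

Request:
apply_moves(increments=[20,0,0,-6,0,20,0,0,-7,0,20,0,0,-5,0])

```text
t: 13.3
eef_pos: [0.5819, -0.1477, 0.1625]
tool_rot: [-0.01, 0.99, 0.142, 0.003]
contact_force: [0.6, -0.5, -1.3]
gripper_width: 0.327
```

```bash
python3 -c "
from h import *
o=st(); print(rot(o)[:,2].round(4))"
```

```text
t 13.3 pos [ 0.5819 -0.1477  0.1625] yaw 16.3 tilt 1.14 q [ 0.34  0.44 -0.24  1.79  0.1   0.92 -1.22] F [ 0.6 -0.5 -1.3] T [-0.02 -0.03  0.02] w 0.327
[ 0.0026  0.0198 -0.9998]
```

Request:
apply_moves(increments=[20,-16,-2,0,0,20,-20,-3,0,0,20,-20,-3,0,0,20,-20,-3,0,0,20,-14,-2,0,0])

```text
t: 13.92
eef_pos: [0.485, -0.1615, 0.1618]
tool_rot: [-0.01, 0.99, 0.142, 0.002]
contact_force: [0.5, 0.1, -1.2]
gripper_width: 0.328
```

```bash
python3 -c "
from h import *
o=holds(1); st()
p,d=read_camera('wrist'); cv2.imwrite('pics/w7.png',p)
s,_=read_camera('side'); cv2.imwrite('pics/s7.png',cv2.resize(s[120:260,200:340],(600,600)))"
```

```text
13.925 [ 0.485  -0.1615  0.1618] [ 8.000e-04  1.940e-02 -9.998e-01]
13.975 [ 0.4832 -0.162   0.1615] [-0.0012  0.0192 -0.9998]
t 13.975 pos [ 0.4832 -0.162   0.1615] yaw 16.2 tilt 1.1 q [ 0.42  0.31 -0.25  2.    0.07  0.85 -1.15] F [-2.5  0.1 -2.2] T [-0.03  0.22  0.02] w 0.33
```

View pics/s7.png

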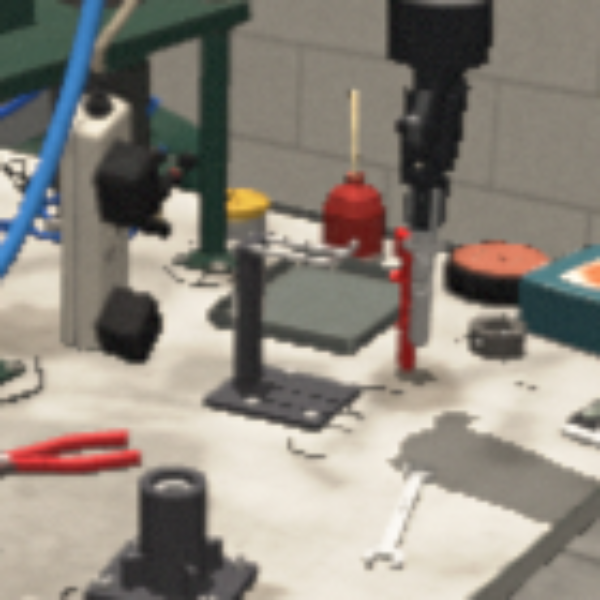

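View pics/w7.png

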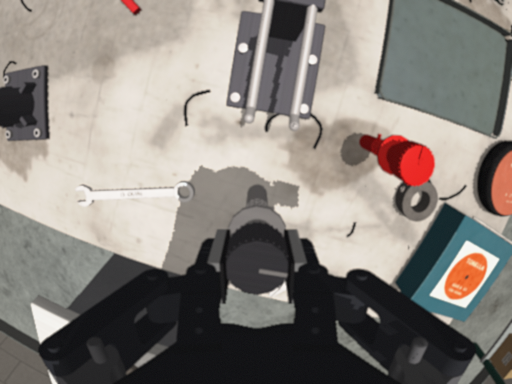

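Request:
apply_moves(increments=[20,6,-20,-20,0,20,13,-41,-20,0,20,13,-41,-10,0,20,13,-41,0,0,20,13,-41,0,0,20,13,-41,0,0,20,10,-30,0,0,20,5,-15,0,0])

```text
t: 15.08
eef_pos: [0.5008, 0.132, 0.2218]
tool_rot: [-0.011, 0.99, 0.141, 0.007]
contact_force: [0.1, -0.9, -1.4]
gripper_width: 0.327
```

```bash
python3 -c "
from h import *
o=holds(1); st(); print(to(o,[.4885,.1487,.21]))
for c in ['wrist','side','top']:
    p,d=read_camera(c); cv2.imwrite(f'pics/{c}8.png',p)
holds(0)"
```

```text
15.075 [0.5008 0.132  0.2218] [ 0.0114  0.0235 -0.9997]
15.125 [0.5007 0.1339 0.222 ] [ 0.0117  0.0249 -0.9996]
t 15.125 pos [0.5007 0.1339 0.222 ] yaw 16.3 tilt 1.58 q [-0.01  0.25 -0.42  1.93  0.1   0.97 -1.76] F [-0.2  2.3 -1.6] T [ 0.16 -0.02  0.03] w 0.328
[ -7.8 -17.4  12.2]
15.275 [0.5005 0.1283 0.2213] [ 0.0103  0.0215 -0.9997]
```

View pics/wrist8.png

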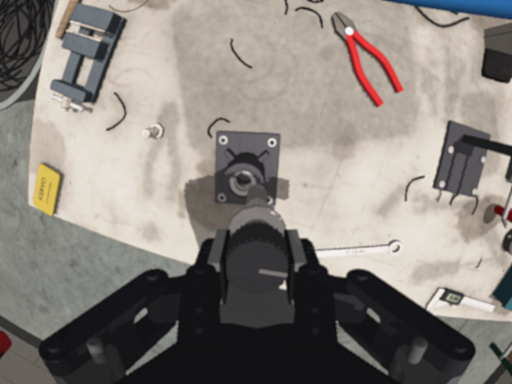

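View pics/side8.png

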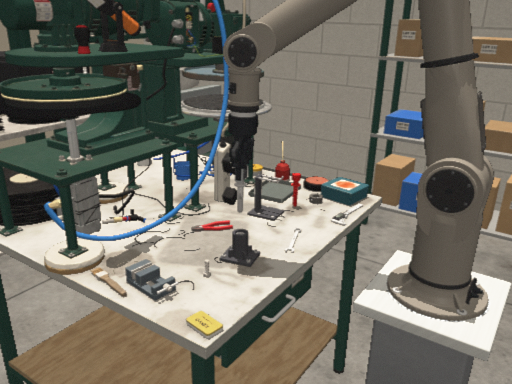

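Request:
apply_moves(increments=[20,-4,-8,8,0,20,-3,-7,10,0,20,0,-3,10,0,20,0,0,3,0])

```text
t: 15.78
eef_pos: [0.4881, 0.1413, 0.1876]
tool_rot: [-0.009, 0.991, 0.137, 0.006]
contact_force: [0.7, 0.7, -1.4]
gripper_width: 0.331
```

```bash
cat > look.py <<'E'
from rect import *
import sys
n=sys.argv[1]
holds(2,'top')
o=st(); p,d=read_camera('wrist'); cv2.imwrite(f'pics/w{n}.png',p)
L=float(sys.argv[2]) if len(sys.argv)>2 else .092
tip=o['eef_pos']+rot(o)[:,2]*L
print('tip',tip.round(4),'px',wpix(o,tip),'boss px',wpix(o,np.array([.4885,.1487,.079])),'to',to(o,[.4885,.1487,tip[2]+L]))
u,v=wpix(o,np.array([.4885,.1487,.079])).astype(int)
c=p[max(0,v-50):v+50,u-60:u+60]; cv2.imwrite(f'pics/w{n}c.png',cv2.resize(c,None,fx=6,fy=6,interpolation=cv2.INTER_CUBIC)); print('crop org',u-60,v-50)
s,_=read_camera('side'); u,v=pix('side',np.array([.4885,.1487,.09])).astype(int); c=s[v-50:v+30,u-50:u+50]
cv2.imwrite(f'pics/s{n}c.png',cv2.resize(c,None,fx=7,fy=7,interpolation=cv2.INTER_CUBIC)); print('side org',u-50,v-50,'bossrim',pix('side',np.array([.4885,.1487,.079])),'tip',pix('side',tip))
holds(0)
E
python3 look.py 9
```

```text
15.775 [0.4881 0.1413 0.1876] [ 0.009   0.0195 -0.9998]
15.825 [0.4882 0.1412 0.1876] [ 0.0089  0.0195 -0.9998]
15.875 [0.4885 0.1413 0.1881] [ 0.0095  0.0197 -0.9998]
t 15.875 pos [0.4885 0.1413 0.1881] yaw 15.7 tilt 1.25 q [-0.03  0.28 -0.42  1.98  0.13  0.89 -1.82] F [-0.4  0.2 -1.4] T [-0.06  0.02 -0.01] w 0.331
tip [0.4893 0.1431 0.0961] px [256.83782276 189.69645353] boss px [250.76333416 183.2996076 ] to [ 2.  -7.1  0.1]
crop org 190 133
side org 190 178 bossrim [240.26599363 231.87230588] tip [241.25793478 225.37249191]
15.975 [0.489  0.1414 0.1889] [ 0.0109  0.0201 -0.9997]
```

View pics/w9c.png

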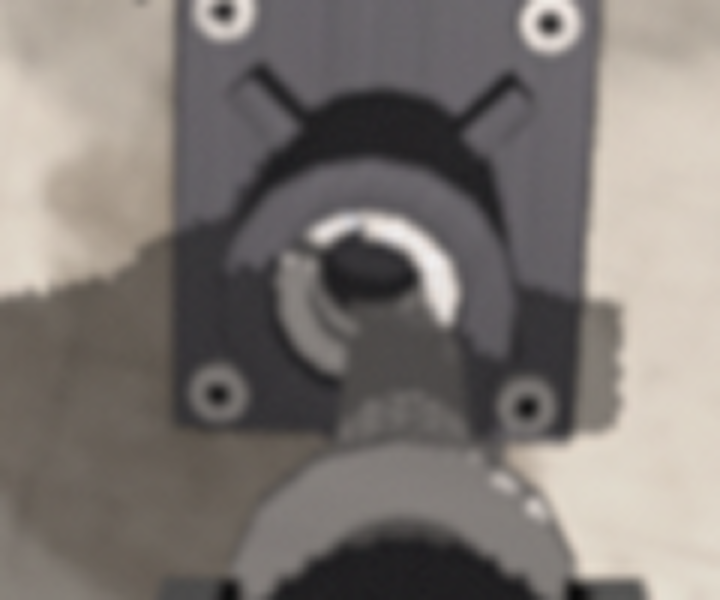

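View pics/s9c.png

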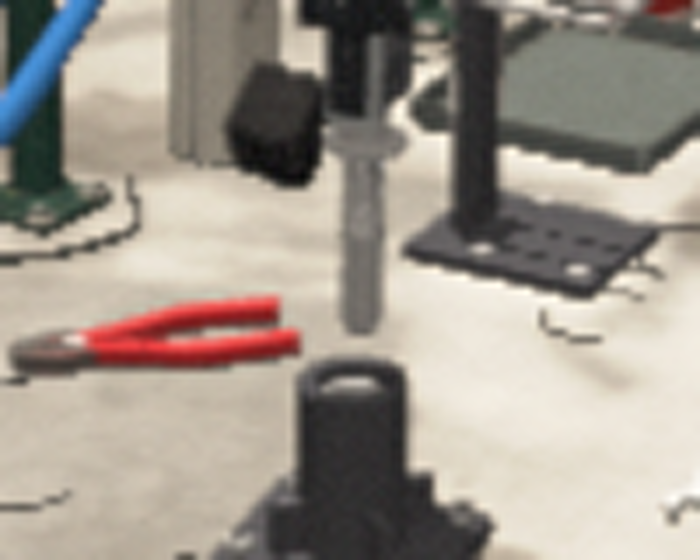

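Request:
apply_moves(increments=[20,0,-3,3,0,20,0,-2,5,0,20,0,0,5,0])

```text
t: 16.35
eef_pos: [0.4886, 0.1471, 0.1761]
tool_rot: [-0.009, 0.991, 0.136, 0.008]
contact_force: [-0.2, -0.4, -1.9]
gripper_width: 0.332
```

```bash
python3 look.py 10
```

```text
16.35 [0.4886 0.1471 0.1761] [ 0.013   0.0207 -0.9997]
16.4 [0.4883 0.1468 0.1754] [ 0.0119  0.0204 -0.9997]
16.45 [0.4882 0.1467 0.1757] [ 0.0117  0.0203 -0.9997]
t 16.45 pos [0.4882 0.1467 0.1757] yaw 15.6 tilt 1.34 q [-0.05  0.3  -0.42  1.99  0.14  0.86 -1.84] F [ 0.4 -1.  -1.7] T [-0.11  0.05 -0.03] w 0.329
tip [0.4893 0.1486 0.0837] px [256.83638253 189.69474571] boss px [256.53687856 188.94161073] to [ 0.8 -1.8  0. ]
crop org 196 138
side org 190 178 bossrim [240.26599363 231.87230588] tip [240.05674245 230.21161901]
16.55 [0.4886 0.1467 0.1762] [ 0.0125  0.0206 -0.9997]
```

View pics/w10c.png

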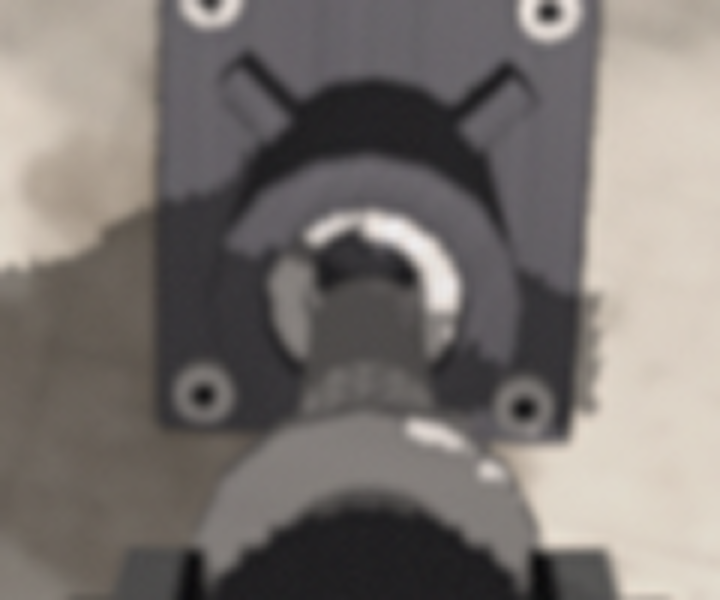

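View pics/s10c.png

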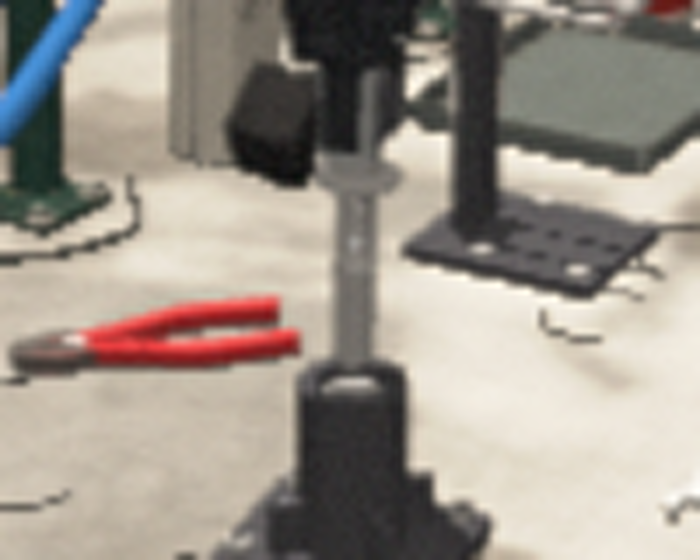

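Request:
apply_moves(increments=[20,0,0,6,0,20,0,0,6,0,20,0,0,6,0])

```text
t: 16.92
eef_pos: [0.4893, 0.1471, 0.1576]
tool_rot: [-0.009, 0.991, 0.136, 0.008]
contact_force: [-0.3, -0.0, -1.3]
gripper_width: 0.329
```

```bash
python3 look.py 11
```

```text
16.925 [0.4893 0.1471 0.1576] [ 0.0137  0.0208 -0.9997]
16.975 [0.4888 0.1469 0.1568] [ 0.0123  0.0204 -0.9997]
17.025 [0.4888 0.1469 0.1572] [ 0.0123  0.0204 -0.9997]
t 17.025 pos [0.4888 0.1469 0.1572] yaw 15.6 tilt 1.36 q [-0.05  0.32 -0.42  2.01  0.16  0.83 -1.85] F [-0.2  0.5 -2.1] T [-0.02  0.04 -0.05] w 0.331
tip [0.4899 0.1488 0.0652] px [256.83570102 189.69408102] boss px [256.14683388 196.38653572] to [ 0.2 -1.8  0. ]
crop org 196 146
side org 190 178 bossrim [240.26599363 231.87230588] tip [239.80828279 236.28458888]
17.125 [0.4892 0.1471 0.1579] [ 0.0134  0.0208 -0.9997]
```

View pics/w11c.png

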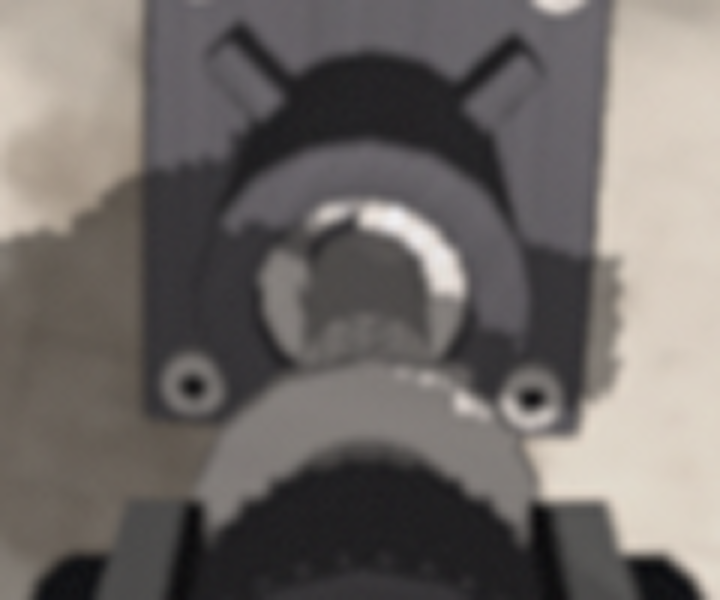

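Request:
apply_moves(increments=[20,0,0,5,0,20,0,0,5,0,20,0,0,5,0,20,0,0,4,0])

```text
t: 17.62
eef_pos: [0.4895, 0.1476, 0.1381]
tool_rot: [-0.009, 0.991, 0.136, 0.008]
contact_force: [-0.4, 0.4, -1.9]
gripper_width: 0.328
```

```bash
python3 look.py 12
```

```text
17.625 [0.4895 0.1476 0.1381] [ 0.0138  0.0208 -0.9997]
17.675 [0.4893 0.1475 0.1376] [ 0.013   0.0206 -0.9997]
17.725 [0.4893 0.1475 0.1379] [ 0.0132  0.0207 -0.9997]
t 17.725 pos [0.4893 0.1475 0.1379] yaw 15.6 tilt 1.41 q [-0.06  0.35 -0.41  2.02  0.18  0.78 -1.87] F [ 0.6  0.3 -2.2] T [-0.05  0.1   0.  ] w 0.328
tip [0.4906 0.1495 0.0459] px [256.83562899 189.6933564 ] boss px [256.31750208 205.61515808] to [-0.5 -1.3 -0. ]
crop org 196 155
side org 190 178 bossrim [240.26599363 231.87230588] tip [239.43062936 242.5980325 ]
17.825 [0.4896 0.1476 0.1384] [ 0.0138  0.0208 -0.9997]
```

View pics/w12c.png

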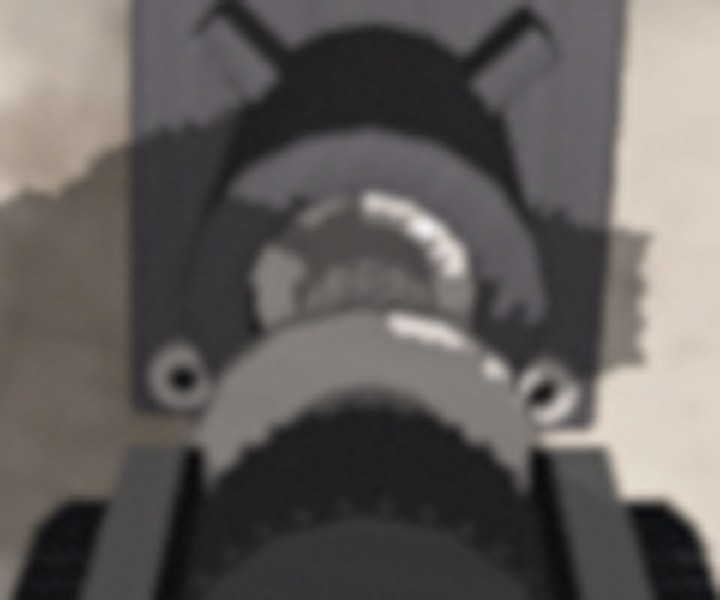

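Request:
apply_moves(increments=[20,0,0,4,0,20,0,0,3,0,20,0,0,2,0])

```text
t: 18.2
eef_pos: [0.4901, 0.148, 0.1296]
tool_rot: [-0.009, 0.991, 0.136, 0.009]
contact_force: [-1.7, -0.5, 9.2]
gripper_width: 0.33
```

```bash
python3 -c "
from h import *
holds(1,'top');st()"
```

```text
18.2 [0.4901 0.148  0.1296] [ 0.0148  0.021  -0.9997]
18.25 [0.4902 0.148  0.1297] [ 0.015   0.0209 -0.9997]
t 18.25 pos [0.4902 0.148  0.1297] yaw 15.6 tilt 1.47 q [-0.07  0.36 -0.41  2.03  0.18  0.76 -1.88] F [-1.3 -1.1  3.3] T [-0.27  0.48  0.01] w 0.33
```

Request:
apply_moves(increments=[20,0,0,0.5,-5,20,0,0,0.5,-8,20,0,0,0.5,-8,20,0,0,0.5,-8])

```text
t: 18.75
eef_pos: [0.4889, 0.1481, 0.1294]
tool_rot: [-0.006, 0.922, 0.386, 0.009]
contact_force: [-3.0, -1.9, 6.2]
gripper_width: 0.325
```

```bash
python3 -c "
from h import *
holds(1,'top');st()"
```

```text
18.75 [0.4889 0.1481 0.1294] [ 0.0126  0.0185 -0.9997]
18.8 [0.489  0.1481 0.1294] [ 0.0129  0.0187 -0.9997]
t 18.8 pos [0.489  0.1481 0.1294] yaw 45.8 tilt 1.3 q [ 0.02  0.38 -0.52  2.02  0.25  0.78 -1.41] F [-2.2 -1.2  5.9] T [-0.34  0.68 -0.03] w 0.332
```

Request:
apply_moves(increments=[20,0,0,0.5,-8,20,0,0,0.5,-8,20,0,0,0.5,-8,20,0,0,0.5,-8,20,0,0,0.5,-5])

```text
t: 19.42
eef_pos: [0.4887, 0.1472, 0.1293]
tool_rot: [-0.001, 0.743, 0.669, 0.01]
contact_force: [-3.0, -0.5, 5.9]
gripper_width: 0.327
```

```bash
python3 -c "
from h import *
holds(0);o=st()
p,d=read_camera('wrist'); cv2.imwrite('pics/w13.png',cv2.resize(p[150:310,160:360],(800,640)))
"
```

```text
19.425 [0.4887 0.1472 0.1293] [ 0.0127  0.0153 -0.9998]
t 19.425 pos [0.4887 0.1472 0.1293] yaw 83.9 tilt 1.14 q [ 0.14  0.41 -0.67  2.02  0.34  0.81 -0.82] F [-3.  -0.5  5.9] T [-0.4   0.77 -0.08] w 0.327
```

View pics/w13.png

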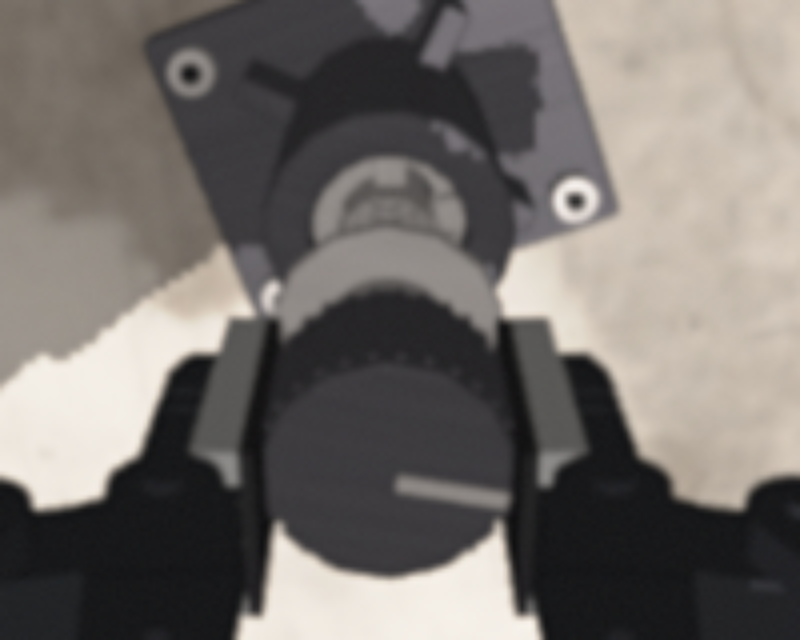

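Request:
apply_moves(increments=[20,0,0,0.5,-8,20,0,0,0.5,-8,20,0,0,0.5,-8,20,0,0,0.5,-6,20,0,0,0.5,-4])

```text
t: 20.1
eef_pos: [0.4896, 0.1465, 0.1293]
tool_rot: [0.003, 0.507, 0.862, 0.009]
contact_force: [-2.3, -1.4, 4.9]
gripper_width: 0.33
```

```bash
python3 -c "
from h import *
st()
"
```

```text
t 20.1 pos [0.4896 0.1465 0.1293] yaw 119.1 tilt 1.11 q [ 0.24  0.45 -0.8   2.01  0.43  0.84 -0.29] F [-2.3 -1.4  4.9] T [-0.2   0.67 -0.03] w 0.33
```

Request:
apply_moves(increments=[20,0,0,1,-5,20,0,0,1,-5,20,0,0,1,-5])

```text
t: 20.48
eef_pos: [0.4903, 0.1473, 0.1273]
tool_rot: [0.005, 0.386, 0.922, 0.01]
contact_force: [-0.8, -0.0, -2.0]
gripper_width: 0.331
```

```bash
python3 -c "
from h import *
st()
"
```

```text
t 20.475 pos [0.4903 0.1473 0.1273] yaw 134.6 tilt 1.22 q [ 0.29  0.47 -0.86  2.01  0.47  0.85 -0.06] F [-0.8 -0.  -2. ] T [-0.05  0.4  -0.03] w 0.331
```

Request:
apply_moves(increments=[20,0,0,2,-6,20,0,0,2,-4,20,0,0,2,0,20,0,0,1,0])

```text
t: 20.98
eef_pos: [0.4908, 0.1474, 0.1206]
tool_rot: [0.006, 0.303, 0.953, 0.009]
contact_force: [-3.8, -3.5, 14.1]
gripper_width: 0.328
```

```bash
python3 -c "
from h import *
st()
"
```

```text
t 20.975 pos [0.4908 0.1474 0.1206] yaw 144.7 tilt 1.24 q [ 0.31  0.5  -0.9   2.01  0.51  0.85  0.08] F [-3.8 -3.5 14.1] T [-0.58  1.07  0.01] w 0.328
```

Request:
apply_moves(increments=[20,0,0,0,4,20,0,0,0,8,20,0,0,0.3,8,20,0,0,0.3,8])

```text
t: 21.48
eef_pos: [0.4895, 0.1485, 0.121]
tool_rot: [0.002, 0.534, 0.846, 0.01]
contact_force: [-3.3, -0.3, 3.5]
gripper_width: 0.329
```

```bash
python3 -c "
from h import *
o=st();print(rot(o)[:,2].round(4))
"
```

```text
t 21.475 pos [0.4895 0.1485 0.121 ] yaw 115.5 tilt 1.15 q [ 0.22  0.45 -0.78  2.02  0.43  0.82 -0.36] F [-3.3 -0.3  3.5] T [-0.11  0.89  0.07] w 0.329
[ 0.0145  0.014  -0.9998]
```

Request:
apply_moves(increments=[20,0,0,1.2,4,20,0,0,0.8,8,20,0,0,0.6,8,20,0,0,0.6,8])

```text
t: 21.98
eef_pos: [0.4892, 0.1492, 0.1205]
tool_rot: [0.001, 0.73, 0.684, 0.01]
contact_force: [-1.6, -1.6, 3.1]
gripper_width: 0.329
```

```bash
python3 -c "
from h import *
o=st();print(rot(o)[:,2].round(4))
p,d=read_camera('wrist'); cv2.imwrite('pics/w14.png',cv2.resize(p[150:310,160:360],(800,640)))
"
```

```text
t 21.975 pos [0.4892 0.1492 0.1205] yaw 86.3 tilt 1.12 q [ 0.13  0.42 -0.66  2.02  0.36  0.79 -0.81] F [-1.6 -1.6  3.1] T [-0.22  0.57  0.05] w 0.329
[ 0.0156  0.0116 -0.9998]
```

View pics/w14.png

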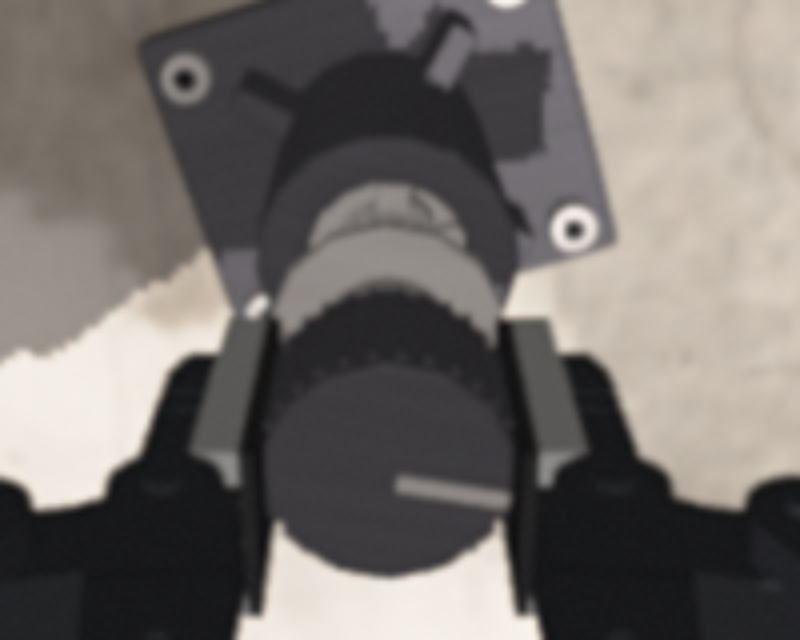

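Request:
apply_moves(increments=[20,0,0,1,8,20,0,0,0.8,9,20,0,0,0.8,9,20,0,0,0.8,9])

```text
t: 22.52
eef_pos: [0.4899, 0.1496, 0.1194]
tool_rot: [-0.001, 0.906, 0.424, 0.01]
contact_force: [-2.8, -2.0, 6.4]
gripper_width: 0.329
```

```bash
python3 -c "
from h import *
o=st();print(rot(o)[:,2].round(4))
"
```

```text
t 22.525 pos [0.4899 0.1496 0.1194] yaw 50.1 tilt 1.2 q [ 0.01  0.39 -0.51  2.03  0.28  0.76 -1.37] F [-2.8 -2.   6.4] T [-0.32  0.7   0.04] w 0.329
[ 0.0181  0.0104 -0.9998]
```

Request:
apply_moves(increments=[20,0,0,0.8,10,20,0,0,0.7,10,20,0,0,0.7,10,20,0,0,0.7,10,20,0,0,0.7,10])

```text
t: 23.15
eef_pos: [0.4903, 0.1492, 0.1181]
tool_rot: [-0.004, 1.0, -0.01, 0.01]
contact_force: [-2.7, -1.3, 3.6]
gripper_width: 0.33
```

```bash
python3 -c "
from h import *
o=st();print(rot(o)[:,2].round(4))
"
```

```text
t 23.15 pos [0.4903 0.1492 0.1181] yaw -1.2 tilt 1.2 q [-0.16  0.37 -0.31  2.04  0.17  0.73 -2.16] F [-2.7 -1.3  3.6] T [-0.41  0.69  0.08] w 0.33
[ 0.0194  0.008  -0.9998]
```

Request:
apply_moves(increments=[20,0,0,0.7,10,20,0,0,0.7,10,20,0,0,0.7,10,20,0,0,0.5,7])

```text
t: 23.65
eef_pos: [0.49, 0.1489, 0.1171]
tool_rot: [-0.006, 0.942, -0.335, 0.008]
contact_force: [-1.4, -0.8, 3.1]
gripper_width: 0.327
```

```bash
python3 -c "
from h import *
o=st();print(rot(o)[:,2].round(4))
p,d=read_camera('wrist'); cv2.imwrite('pics/w15.png',cv2.resize(p[150:310,160:360],(800,640)))
"
```

```text
t 23.65 pos [0.49   0.1489 0.1171] yaw -39.1 tilt 1.15 q [-0.28  0.36 -0.16  2.05  0.09  0.72 -2.76] F [-1.4 -0.8  3.1] T [-0.22  0.76  0.04] w 0.327
[ 0.0191  0.006  -0.9998]
```

View pics/w15.png

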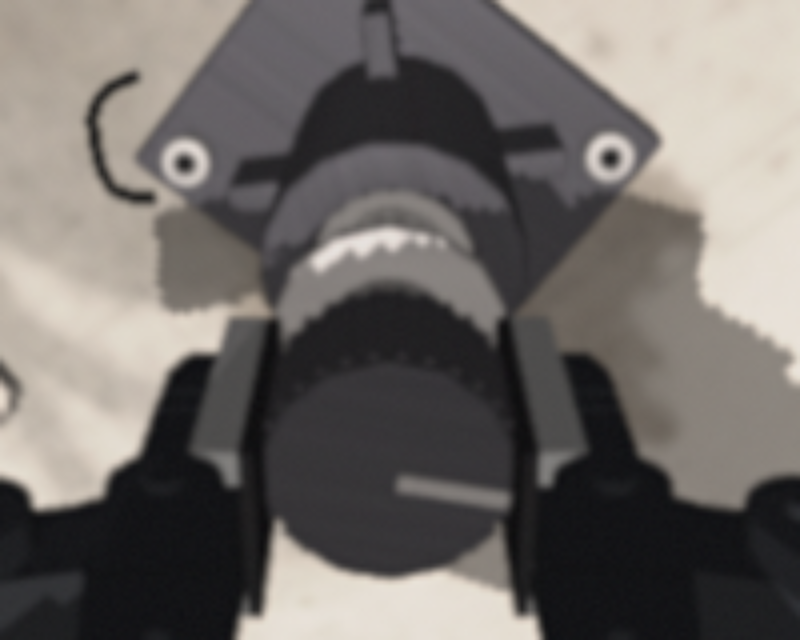

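Request:
apply_moves(increments=[65,0,0,0,0,65,0,0,0,0,65,0,0,0,0,65,0,0,0,-6,65,0,0,0,-10,65,0,0,0,-10,65,0,0,0,-10,65,0,0,0,-10,65,0,0,0,-10])

```text
t: 24.82
eef_pos: [0.4923, 0.1497, 0.1173]
tool_rot: [-0.002, 0.986, 0.166, 0.012]
contact_force: [0.0, -0.8, 1.0]
gripper_width: 0.766
```

```bash
python3 -c "
from h import *
o=st();print(rot(o)[:,2].round(4))
p,d=read_camera('wrist'); cv2.imwrite('pics/w16.png',cv2.resize(p[150:310,160:360],(800,640)))
"
```

```text
t 24.825 pos [0.4923 0.1497 0.1173] yaw 19.1 tilt 1.42 q [-0.1   0.38 -0.39  2.04  0.21  0.74 -1.85] F [ 0.  -0.8  1. ] T [-0.02 -0.04 -0.05] w 0.766
[ 0.0235  0.0081 -0.9997]
```

View pics/w16.png

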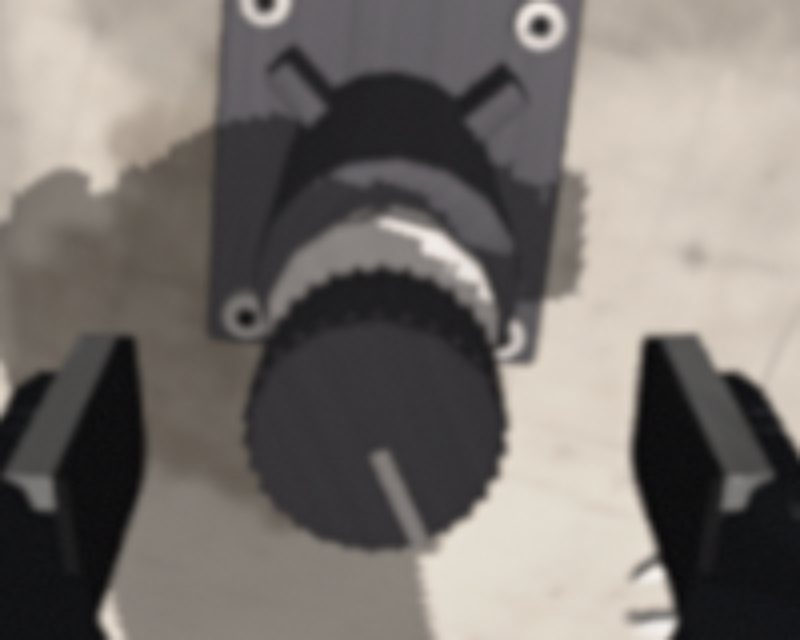

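Request:
apply_moves(increments=[65,-1,0,0,-10,65,-1,0,0,-10,65,0,0,0,-10,65,0,0,0,-10,65,0,0,0,-10,65,0,0,0,-10,65,0,0,0,-10,65,0,0,0,-10,65,0,0,0,-10,65,0,0,0,-10])

```text
t: 26.12
eef_pos: [0.4921, 0.1479, 0.1172]
tool_rot: [0.009, 0.49, 0.872, 0.01]
contact_force: [-0.9, -1.3, -0.5]
gripper_width: 0.76
```

```bash
python3 -c "
from h import *
holds(1);o=st();print(to(o,[.4895,.1485,.1165]))
p,d=read_camera('wrist'); cv2.imwrite('pics/w17.png',cv2.resize(p[150:310,160:360],(800,640)))
"
```

```text
26.125 [0.4921 0.1479 0.1172] [ 0.0254  0.0097 -0.9996]
26.175 [0.4921 0.1477 0.117 ] [ 0.0252  0.0096 -0.9996]
t 26.175 pos [0.4921 0.1477 0.117 ] yaw 121.7 tilt 1.55 q [ 0.23  0.47 -0.79  2.02  0.46  0.81 -0.28] F [0.1 0.3 0.8] T [-0.04  0.01 -0.  ] w 0.76
[ 2.1 -1.8  0.5]
```

View pics/w17.png

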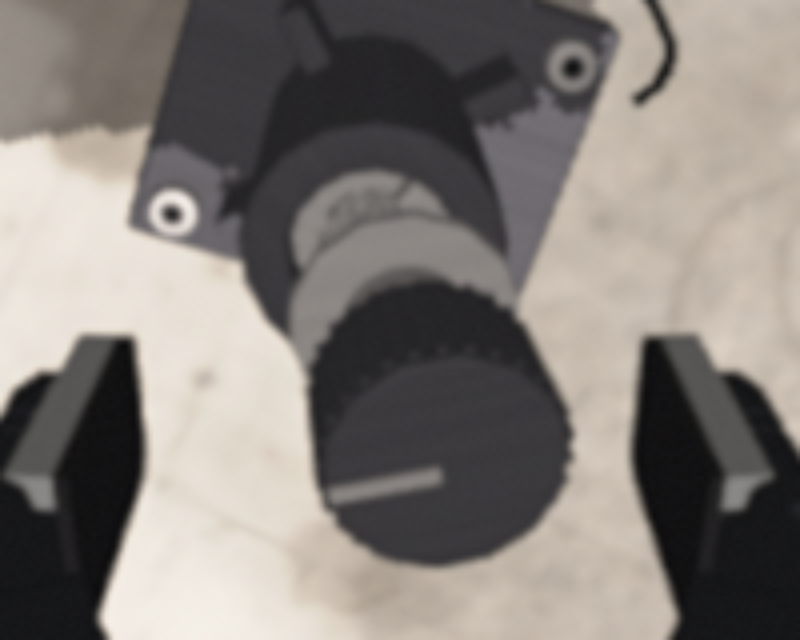

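Request:
apply_moves(increments=[65,2,-2,0,-5,20,0,0,0,0,20,0,0,0,0,20,0,0,0,0,20,0,0,0,0,20,0,0,0,0], squeeze=70)

```text
t: 26.98
eef_pos: [0.4897, 0.1483, 0.1172]
tool_rot: [0.009, 0.461, 0.887, 0.01]
contact_force: [0.1, 0.0, 1.1]
gripper_width: 0.331
```

```bash
python3 -c "
from h import *
o=st();print(rot(o)[:,2].round(4))
p,d=read_camera('wrist'); cv2.imwrite('pics/w18.png',cv2.resize(p[150:310,160:360],(800,640)))
"
```

```text
t 26.975 pos [0.4897 0.1483 0.1172] yaw 125.1 tilt 1.56 q [ 0.24  0.47 -0.81  2.02  0.47  0.81 -0.23] F [0.1 0.  1.1] T [-0.07  0.14 -0.04] w 0.331
[ 0.0253  0.01   -0.9996]
```

View pics/w18.png

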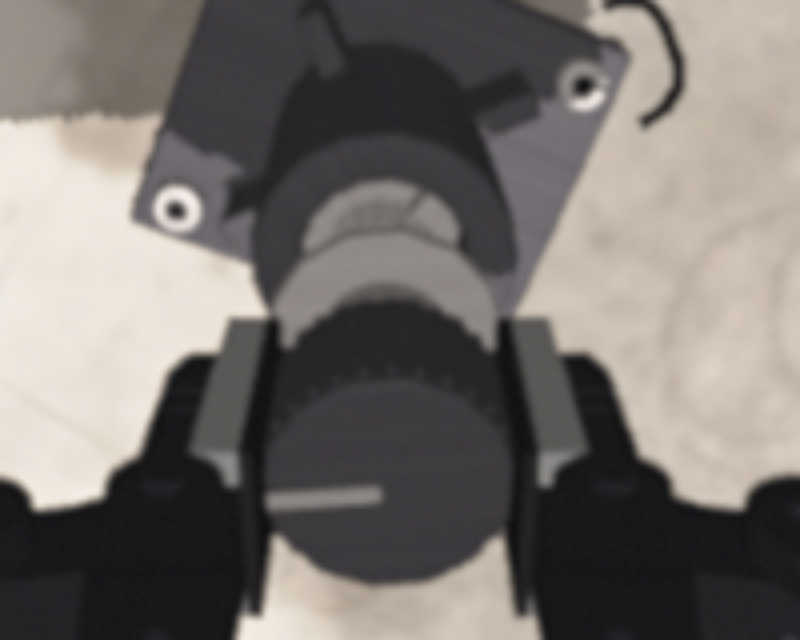

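Request:
apply_moves(increments=[20,0,0,0.5,5,20,0,0,0.7,8,20,0,0,0.7,10,20,0,0,0.7,10,20,0,0,0.7,10,20,0,0,0.7,10])

```text
t: 27.78
eef_pos: [0.4902, 0.1477, 0.1153]
tool_rot: [0.004, 0.817, 0.576, 0.013]
contact_force: [-2.0, -0.9, 4.7]
gripper_width: 0.332
```

```bash
python3 -c "
from h import *
o=st();print(rot(o)[:,2].round(4))
"
```

```text
t 27.775 pos [0.4902 0.1477 0.1153] yaw 70.3 tilt 1.54 q [ 0.07  0.41 -0.58  2.03  0.33  0.76 -1.06] F [-2.  -0.9  4.7] T [-0.31  0.64  0.03] w 0.332
[ 0.0257  0.0076 -0.9996]
```

Request:
apply_moves(increments=[20,0,0,0.7,10,20,0,0,0.7,10,20,0,0,0.7,10,20,0,0,0.7,10,20,0,0,0.7,10,20,0,0,0.7,10])

```text
t: 28.52
eef_pos: [0.4889, 0.1471, 0.1133]
tool_rot: [-0.001, 0.997, 0.072, 0.012]
contact_force: [-2.9, -1.3, 6.0]
gripper_width: 0.323
```

```bash
python3 -c "
from h import *
o=st();print(rot(o)[:,2].round(4))
"
```

```text
t 28.525 pos [0.4889 0.1471 0.1133] yaw 8.2 tilt 1.38 q [-0.14  0.37 -0.34  2.05  0.19  0.72 -2.02] F [-2.9 -1.3  6. ] T [-0.18  0.87  0.02] w 0.323
[ 0.0237  0.0045 -0.9997]
```

Request:
apply_moves(increments=[20,0,0,0.7,10,20,0,0,0.7,10,20,0,0,0.6,10,20,0,0,0.5,7,20,0,0,0,0,20,0,0,0,0])

```text
t: 29.28
eef_pos: [0.4874, 0.1485, 0.1125]
tool_rot: [-0.005, 0.966, -0.258, 0.01]
contact_force: [-0.9, -0.2, 1.7]
gripper_width: 0.327
```

```bash
python3 -c "
from rect import *
holds(2);o=st()
p,d=read_camera('wrist'); cv2.imwrite('pics/w19.png',cv2.resize(p[150:310,160:360],(800,640)))
s,_=read_camera('side'); cv2.imwrite('pics/s19.png',cv2.resize(s[170:280,180:320],(700,550),interpolation=cv2.INTER_CUBIC))
print(get_obs()['joint_vel'].round(3))
"
```

```text
29.275 [0.4874 0.1485 0.1125] [ 0.0221  0.0043 -0.9997]
29.325 [0.4875 0.1485 0.1125] [ 0.0221  0.0044 -0.9997]
29.375 [0.4875 0.1484 0.1125] [ 0.0221  0.0044 -0.9997]
t 29.375 pos [0.4875 0.1484 0.1125] yaw -30.0 tilt 1.29 q [-0.26  0.36 -0.19  2.06  0.11  0.71 -2.62] F [-0.9  0.1  3.3] T [0.01 0.25 0.01] w 0.329
[-0.     0.001  0.001  0.    -0.002 -0.    -0.003]
```

View pics/w19.png

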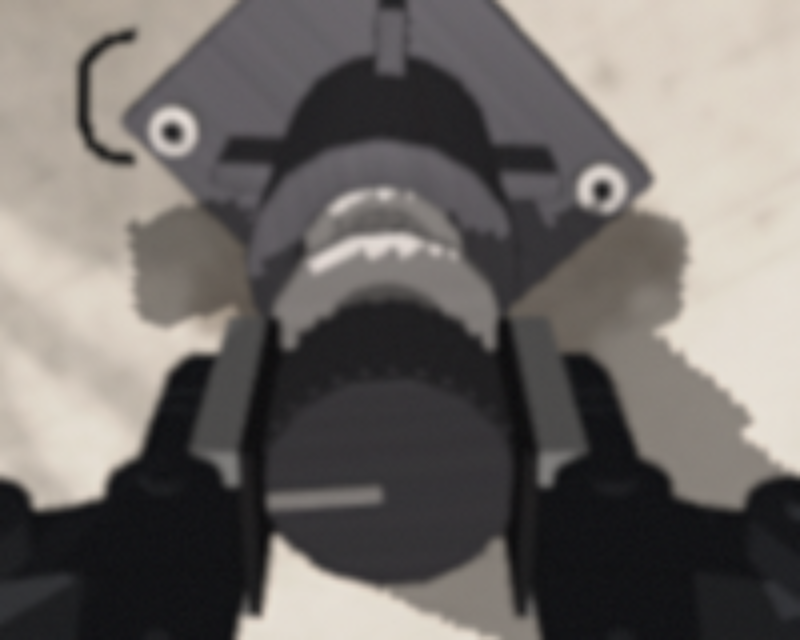

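View pics/s19.png

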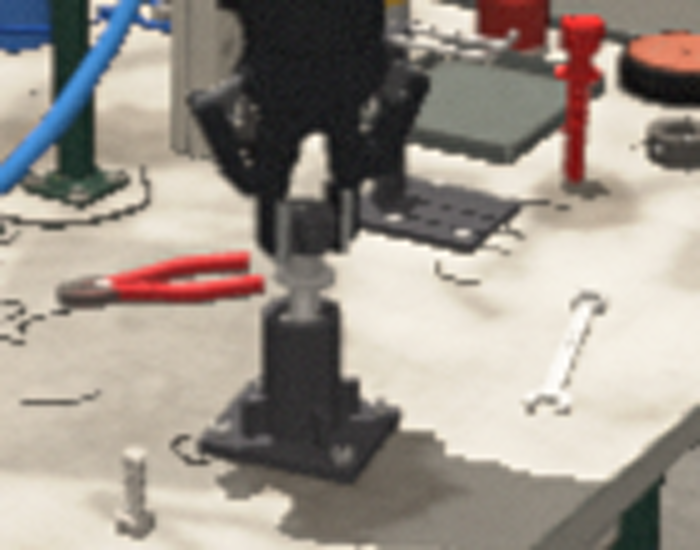

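The lug dropped 17.1 mm from face contact and points about 12–15° past the gap's middle. The screw is gripped, upright and still, and the bystanders in view have not moved, so I'm handing in.

```bash
python3 -c "
from h import *
print(hand_in()); st()"
```

```text
the job is handed in; nothing more can be done
None
the job is handed in; nothing more can be done
```

I carried out every step of the job and handed it in at about t = 29.5 s. `hand_in()` gives no verdict, so the results below are my own readings.

1. **Hook:** I lifted the steel screw 18 mm and drew it about 98 mm out along the fork. The red look-alike was left alone.
2. **Onto the face:** I lowered it into the boss until the lug met the face, with a contact force of about 9 N at TCP height 0.1296 m. The lug was then about 105° clockwise of the gap edge.
3. **Back and drop:** I turned it counter-clockwise until the lug fell into the gap. It settled at TCP height 0.1206 m, a drop of about 9 mm against the nominal 8.5 mm.
4. **Forward:** I turned it clockwise about 345° in total, with one regrasp at about 190°, because the last joint cannot make a full turn.

**Final checks:**
- **Depth:** the lug was about 17.1 mm below the face (13 to 21 mm allowed).
- **Sideways position:** the lug pointed about 15° from the gap's middle, or roughly 3 mm off.
- **Upright and still:** the tool tilted 1.3°, the joints were still, and the knob was held at about 28 mm opening with a 70 N grip set.
- **Bystanders:** the bolt, spanner, cutters and collar looked undisturbed in the last side picture. I did not measure their positions.

**What went wrong or disagreed:**
- **Tool tilt:** the tool drifted to about 5° of tilt during early moves. I corrected it with short up-and-down moves before gripping.
- **Thread depth:** just after the drop, the screw sat 1 to 2 mm higher in the groove than the nominal pitch suggests. After that it followed the pitch closely.

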